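# Wind up the detergent jug's screw lift

## Robot

A 6-joint arm with a two-finger parallel gripper is mounted at the origin on the work surface. World frame = base frame: x ahead of the robot, y to its left, z up, the work surface at z = 0. Lengths are in m, angles in rad, forces in N, time in s.
With the tool pointing down it reaches from about 0.275 to 0.75 m from the base axis. Payload 10.2 kg.
Tool frame: the origin (TCP) lies at the centre of the arm's flange, where the gripper is bolted on; the fingertips stand 173 mm ahead of it and the grasp point (between the pads) lies 155 mm ahead of it; z points along the fingers, y is the line along which they close (so a half turn about z gives the same grasp; the last joint's range is limited). The gripper opens to 85 mm and grips with 20 to 120 N. Pads are 22 mm wide; open, the fingers measure 114 mm over their backs; the gripper's body (76 mm by 85 mm) begins 54 mm behind the grasp point. The pads swing forward as they close: fully open they stand 13 mm farther back than shut.
Start: joints at [-1.436, 0.313, 1.498, -0, 1.331, -0.223], TCP at [0.184, -0.492, 0.405] pointing down, gripper open.
Joint ranges: [-2.94, 2.94], [-0.97, 2.17], [0.19, 2.56], [-1.23, 4.37], [0.02, 3.11], [-2.88, 2.88]. Speed limits (rad/s): [2.39, 2.39, 3.01, 3.14, 3.14, 3.14].

## Interface

Orientations are given as a unit quaternion [x, y, z, w].
In Python, from bench import robot gives the robot as it stands. The module is installed in compiled form; this text tells all that it offers.
- The arm moves only by the shell command python3 -m handwheel 'ROWS' [FORCE]. ROWS is JSON, one flat list of numbers, 5 for each row, row after row: the shift along the tool's x, y, z scaled (see below), then the turn about the tool's z scaled (see below), then the gripper's target within -1 to 1 (fully open at 1, half-way at 0, shut at -1). A call has 1 to 5 rows; each row is the pose to reach, as a shift and turn from the pose commanded when the call began, along the tool's axes at that moment, turning the shorter way round; what a row does not reach only later rows make up. The controller multiplies each number of a shift by 40 cm and each number of a turn by pi rad. A row lasts 1/12 s, in which the tool goes at most 41.7 mm and 7.16 degrees, less where a joint would pass 70% of its speed; a pose out of reach is approached as far as the arm can. A call with a number of a shift or a turn outside -1 to 1 is refused whole. A call with a gripper value outside its range is refused whole. The fingers move at their own pace and stop on an object; FORCE is the grip in N (left out, the last holds). Time passes only in rows, so rows that repeat a pose let the fingers close. It gives the time, the measured TCP pose, the force, the opening and the grip force at its end, in the units of the state.
- robot.read_state(): the state, without advancing time (a new reading comes with each control period).
- robot.get_image(name): name is "side" or "top"; returns a dict with "image" (400x640x3 uint8, red, green, blue), "fov_y" (degrees; the focal length in pixels is half the picture's height over the tangent of half this angle, whatever the lens; pixels are square), "cx", "cy" (the principal point, pixels), "camera_from_world" (4x4, takes a point from world to camera coordinates). Camera axes: x right, y down, z forward; pixel columns grow to the right and rows downward; lengths in m; the calibration is good to about 2 mm. A picture is of the moment at which its call begins. There is no depth.
- robot.sign_off(): hands the job in; it is judged then, once.
Trained networks look in a picture, given as the dict that the camera call returned (one of the last four; its "shot" number tells which), for a name from the list of things; names that differ only in an ending like _2 or _b are one class to them, and where a whole thing is asked for, a point or a joint stands for the part that bears it (a point fixed in the world has none). Each returns a list of dicts, best first, with "confidence" (0 to 1); they miss things now and then, are a little off and sometimes report something else, mostly with a low value. They report only what shows in the picture. A call takes as long as a camera call. They do not tell look-alikes from the thing itself.
- robot.boxes_of(picture, target): "position" ([column, row] in pixels, amid what is visible of it).
- robot.mark_of(picture, target): "position" ([column, row] in pixels: a listed point, or the origin of a listed thing).
The state is a dict: "t": time; "q": joint angles; "qd": joint speeds; "tau": joint torques, N m; "ee_pos": TCP position; "tool_rot": TCP orientation; "force": force on the tool from outside, world axes, zero at the start; "wrist_torque": the same for the moment, N m; "opening": finger opening in m; "gripper_force": force on a finger pad.
Only numpy, scipy, OpenCV 4.12 (cv2) and the standard library are available. Lean on these libraries where they do the work, as an engineer would, in place of code of your own. Each camera call takes 0.05 s, during which the arm holds its last target. There are 200 camera calls.

## Task

The detergent jug stands too low for the measuring cup. Fit the loose crank over the square shaft of the blue screw lift until it sits fully down, and wind it until the top of the platform is level with the top of the red pointer blade. Feel your way and do not force the crank; leave it on the shaft, the jug standing on the platform, the pointer where it is and the other things undisturbed.

Things in the scene. Friction and masses are not known exactly. Their poses are not given: they have to be found in the camera images.
- lift: Fixed blue screw lift on a base plate 12 mm thick that spans x -65 to +65, y -310 to +60 mm in its frame. Origin: on the work surface, on the axis of the crank post (blue column, 60 mm diameter). z up. Platform centre at y = -200 mm. An aluminium scale strip 135 mm high stands at x 88, y -112 mm.
- drive_seat (a point): Foot of the 16 mm square brass drive shaft on the crank post, on its axis, 110 mm above the work surface; here the fitted crank's underside rests on a 48 mm round flange. Axes as the lift's, NOT the shaft's: which way its sides face differs each time and is not measured. Shaft 24 mm high, top 4.5 mm tapering to 11 mm square. It turns stiffly (0.2 N m, about 3 N at the knob) and stays where left.
- platform (a joint): Height of the lift's platform in m above its built height (where its top is 80 mm above the work surface). Turning the shaft clockwise as seen from above raises it, 16 mm a turn. Starts within 2 mm of 0; top of travel 0.060.
- platform_top (a point): Point on the top face of the platform (aluminium plate 150 x 150 x 8 mm with a yellow band round its edge), at its +x edge beside the pointer. z up.
- pointer (a joint): Height of the red pointer clip on the scale in m, on the same scale as platform: when the two are equal the platform's top is level with the top of the pointer's blade. Stiff; to be left as it is (0.022 to 0.042 at the start).
- pointer_blade (a point): Point on the top face of the red pointer's blade (4 mm thick, 40 mm long, pointing towards the platform's front edge). Axes as the lift's.
- crank_socket (a point): Mouth of the socket, centre of the underside of the loose steel crank's hub (0.34 kg; starts upright on the work surface). Hub 34 x 34 x 32 mm high; socket 18 mm square, 25 mm deep, sides parallel to x and y. z up, x along the arm to the knob. Fitted, this point meets drive_seat; it goes on in any of four quarter turns.
- crank_boss (a point): Centre of the square steel boss on top of the crank's hub (26 x 26 mm, 40 mm high, sides parallel to x and y), on the socket's axis, 52 mm above the hub's underside: hold the crank here to carry it. The arm (14 mm wide, 25 to 32 mm above the underside) leaves the hub along x.
- crank_knob (a point): Middle of the crank's upright orange knob, 65 mm from the socket's axis along x, 62 mm above the hub's underside. Cylinder of 22 mm diameter, 34 to 84 mm above the underside; it swivels freely about its upright axis, so a hand that does not turn can hold it while the crank goes round.
- jug: Loose blue detergent jug with a tap, body 100 x 110 x 115 mm, 160 mm high over all, about 0.8 kg; origin at the centre of its underside, z up. Stands on the platform and rides up with it.
- cup: Bystander: clear measuring cup, 68 mm diameter, 85 mm high; origin at the centre of its underside. Stands in front of the platform.
- softener: Bystander: yellow bottle, 64 mm diameter, 170 mm high; origin at the centre of its underside.
- tabs: Bystander: green box, 90 x 130 x 55 mm; origin at the centre of its underside.
Mind the look-alikes: they are no part of the job. What is meant by the jug is not black, orange or yellow, and is the larger of those in its own colour.

How it is judged:
By the outcome, as a careful person would: the job done as asked, in the order asked, and still so for the second after the job is handed in, with the robot touching nothing.
It also fails if it takes over 72 s, if anything falls off the work surface, if the arm or the gripper's body presses on something with over 40 N, if the wrist force passes 120 N, or if a joint passes its speed limit or range.

## Working session

There is one attempt and no reset: what is moved stays moved. The work goes in short steps, Python scripts to look and compute and a shell command to move; the robot and the scene stay as the last step left them, time stands still between calls to the robot, and variables do not carry over. Pictures are saved under pics/ and viewed, at most 10 in all, crops included, and the job is handed in when it is done.

```bash
mkdir -p pics
cat > h.py <<'E'
import numpy as np,cv2,json
from bench import robot
def cam(p):
    f=200/np.tan(np.radians(p["fov_y"])/2); return f,p["cx"],p["cy"],np.array(p["camera_from_world"])
def proj(p,X):
    f,cx,cy,T=cam(p); c=T[:3,:3]@np.array(X)+T[:3,3]; return np.array([cx+f*c[0]/c[2],cy+f*c[1]/c[2]])
def ray(p,uv):
    f,cx,cy,T=cam(p); R=T[:3,:3]; o=-R.T@T[:3,3]
    d=R.T@np.array([(uv[0]-cx)/f,(uv[1]-cy)/f,1.]); return o,d/np.linalg.norm(d)
def atz(p,uv,z):
    o,d=ray(p,uv); return o+d*(z-o[2])/d[2]
def tri(pa,a,pb,b):
    o1,d1=ray(pa,a); o2,d2=ray(pb,b)
    s=np.linalg.lstsq(np.c_[d1,-d2],o2-o1,rcond=None)[0]
    x,y=o1+d1*s[0],o2+d2*s[1]; return (x+y)/2,np.linalg.norm(x-y)
def save(p,n,crop=None,k=1):
    im=cv2.cvtColor(p["image"],cv2.COLOR_RGB2BGR)
    if crop: a,b,c,d=crop; im=im[b:d,a:c]
    cv2.imwrite("pics/"+n,cv2.resize(im,None,fx=k,fy=k,interpolation=cv2.INTER_CUBIC))
E
python3 - <<'E'
from h import *
np.set_printoptions(precision=3,suppress=True)
P={n:robot.get_image(n) for n in("side","top")}
for n,p in P.items():
    print(n,p["fov_y"],(-np.array(p["camera_from_world"])[:3,:3].T@np.array(p["camera_from_world"])[:3,3]))
    for t in "lift drive_seat platform_top pointer_blade crank_socket crank_boss crank_knob jug cup softener tabs".split():
        print(t,[(np.round(d["position"]),round(d["confidence"],2)) for d in robot.mark_of(p,t)[:4]])
v=np.vstack([P["side"]["image"],P["top"]["image"]])
cv2.imwrite("pics/a.png",cv2.resize(cv2.cvtColor(v,cv2.COLOR_RGB2BGR),(480,600),interpolation=cv2.INTER_AREA))
save(P["side"],"s.png",k=1.25);save(P["top"],"t.png",k=1.25)
print(robot.read_state())
E
```

```text
side 43.13170917085991 [-0.029  0.614  1.131]
lift [(array([313., 214.]), 0.61)]
drive_seat []
platform_top [(array([339., 156.]), 0.59)]
pointer_blade [(array([332., 147.]), 0.42)]
crank_socket [(array([250., 277.]), 0.81)]
crank_boss [(array([242., 264.]), 0.97)]
crank_knob [(array([240., 244.]), 0.78)]
jug [(array([356., 111.]), 0.84), (array([432., 145.]), 0.8), (array([367., 157.]), 0.7), (array([446., 192.]), 0.6)]
cup [(array([332., 155.]), 0.94), (array([312., 213.]), 0.38)]
softener [(array([176., 279.]), 0.6)]
tabs [(array([236., 204.]), 0.76)]
top 43.903463860346896 [ 0.257 -0.002  1.458]
lift [(array([307., 213.]), 0.57), (array([379., 211.]), 0.19)]
drive_seat [(array([304., 206.]), 0.84)]
platform_top []
pointer_blade [(array([363., 178.]), 0.59)]
crank_socket [(array([224., 218.]), 0.65)]
crank_boss [(array([219., 214.]), 0.85), (array([221., 218.]), 0.3)]
crank_knob [(array([234., 194.]), 0.69)]
jug [(array([461., 241.]), 0.94), (array([378., 212.]), 0.91), (array([419., 282.]), 0.73), (array([356., 279.]), 0.62)]
cup [(array([376., 177.]), 0.72)]
softener [(array([185., 176.]), 0.56)]
tabs [(array([265., 150.]), 0.91)]
{'t': 1.2, 'q': array([-1.436,  0.313,  1.498, -0.   ,  1.331, -0.223]), 'qd': array([ 0.001,  0.001, -0.   , -0.001, -0.003, -0.   ]), 'tau': array([  0.001, -41.217, -25.99 ,  -0.   ,   0.001,  -0.   ]), 'ee_pos': array([ 0.184, -0.492,  0.405]), 'tool_rot': array([ 0.984,  0.178, -0.   , -0.   ]), 'force': array([-0.931,  0.188, -0.615]), 'wrist_torque': array([ 0.025, -0.017,  0.008]), 'gripper_force': 0.0, 'opening': 0.08550598174371456}
```

View pics/s.png

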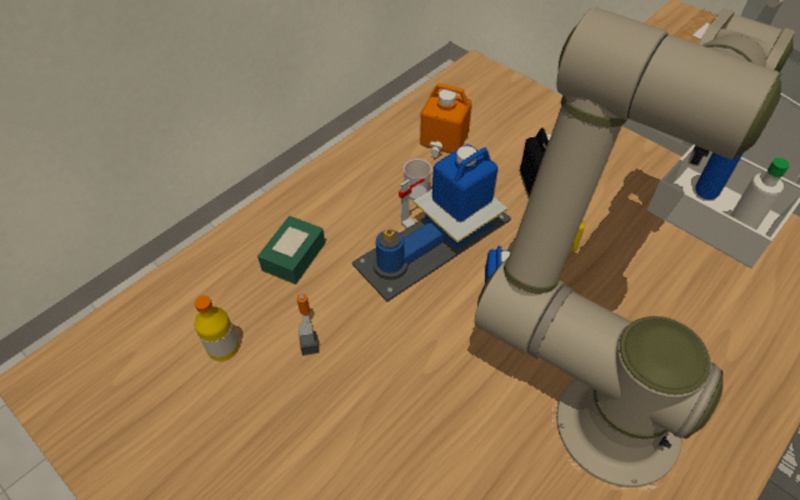

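View pics/t.png

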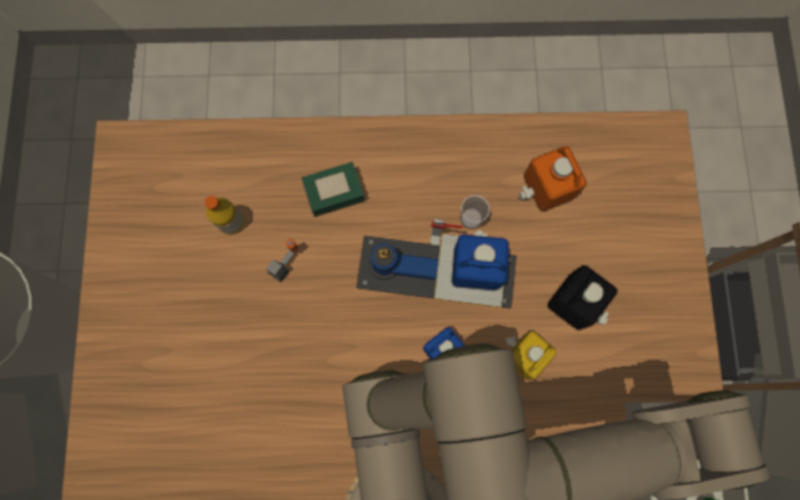

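The side view shows the lift post at about (312,197) and the loose crank at (246,265). The jugs in the side view are blue on the platform (372,145), small blue (398,210), orange (356,95), black (430,130), yellow (460,190). The one meant is the larger blue one, which already stands on the platform. Next I compute positions and confirm with one crop.

Run:
```python
from h import *
np.set_printoptions(precision=4,suppress=True)
P={n:robot.get_image(n) for n in("side","top")}
H=dict(drive_seat=.11,crank_socket=0,crank_boss=.052,crank_knob=.062,lift=0,pointer_blade=.112,jug=.08,cup=0,softener=0,tabs=0,platform_top=.08)
for t,z in H.items():
    m={n:[d for d in robot.mark_of(p,t) if d["confidence"]>.3] for n,p in P.items()}
    print(t,{n:[atz(P[n],d["position"],z)[:2] for d in m[n][:2]] for n in P}, tri(P["side"],m["side"][0]["position"],P["top"],m["top"][0]["position"]) if m["side"] and m["top"] else "")
a=cv2.resize(P["top"]["image"][170:260,200:420],None,fx=3.6,fy=3.6,interpolation=cv2.INTER_CUBIC)
b=cv2.resize(P["side"]["image"][100:162,290:442],None,fx=4,fy=4,interpolation=cv2.INTER_CUBIC)
c=np.zeros((a.shape[0]+b.shape[0],max(a.shape[1],b.shape[1]),3),np.uint8)
c[:a.shape[0],:a.shape[1]]=a;c[a.shape[0]:,:b.shape[1]]=b
print(c.shape); cv2.imwrite("pics/c.png",c[...,::-1])
```

```text
drive_seat {'side': [array([0.5664, 0.0278])], 'top': [array([0.559 , 0.0289])]} (array([0.5602, 0.0302, 0.116 ]), np.float64(0.005681634650575815))
crank_socket {'side': [array([0.5507, 0.2726])], 'top': [array([0.5512, 0.2786])]} (array([0.548 , 0.2759, 0.0085]), np.float64(0.003507701205282401))
crank_boss {'side': [array([0.5494, 0.271 ])], 'top': [array([0.5499, 0.2685])]} (array([0.5511, 0.2695, 0.048 ]), np.float64(0.0009540725383788392))
crank_knob {'side': [array([0.5952, 0.2433])], 'top': [array([0.6048, 0.2354])]} (array([0.6079, 0.2375, 0.0431]), np.float64(0.0035785641334865567))
lift {'side': [array([0.5662, 0.0107])], 'top': [array([0.5501, 0.0241])]} (array([0.5471, 0.0253, 0.03  ]), np.float64(0.006967609531865168))
pointer_blade {'side': [array([ 0.6277, -0.1283])], 'top': [array([ 0.6233, -0.1322])]} (array([ 0.6265, -0.131 ,  0.1096]), np.float64(0.005682703935928357))
jug {'side': [array([ 0.4405, -0.3483]), array([ 0.5436, -0.1906])], 'top': [array([ 0.3591, -0.1069]), array([ 0.4408, -0.4041])]} (array([ 0.3279, -0.0905,  0.3566]), np.float64(0.023459385839002814))
cup {'side': [array([ 0.6736, -0.1896])], 'top': [array([ 0.6662, -0.1813]), array([ 0.5502, -0.1965])]} (array([ 0.6629, -0.1789,  0.0156]), np.float64(0.002256054992821781))
softener {'side': [array([0.6681, 0.4069])], 'top': [array([0.6772, 0.3937]), array([0.5484, 0.2884])]} (array([ 0.6855,  0.4016, -0.0286]), np.float64(0.00029124431886109017))
tabs {'side': [array([0.7503, 0.1417])], 'top': [array([0.7502, 0.1467])]} (array([0.7466, 0.1452, 0.0073]), np.float64(0.002625790442479505))
platform_top {'side': [array([ 0.6028, -0.1342])], 'top': [array([ 0.6075, -0.1403])]} (array([ 0.6098, -0.1417,  0.0692]), np.float64(0.00102912511316883))
(572, 792, 3)
```

View pics/c.png

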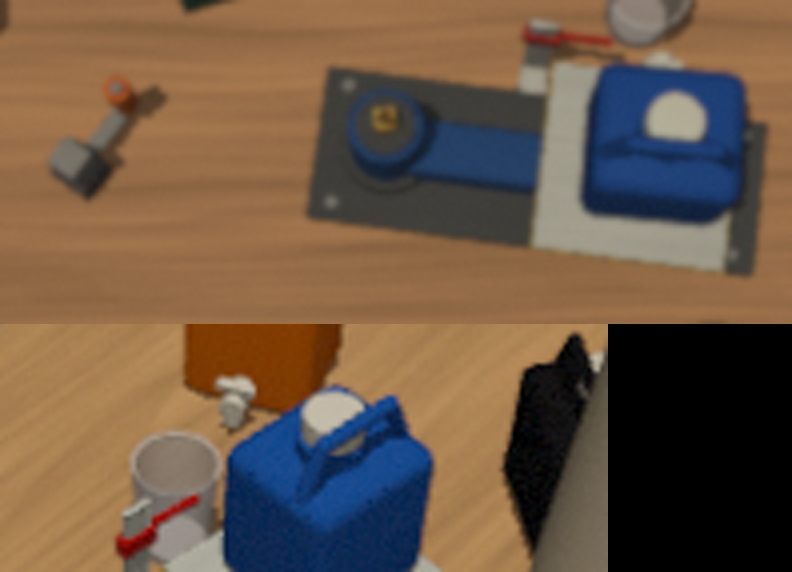

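The crop confirms it: the large blue jug stands on the platform, with the red pointer blade at its front edge and the crank upright at the left. I start the transfer now, above everything.

```bash
R='[0.072,-0.069,0,0,1, 0.144,-0.139,0,0,1, 0.216,-0.208,0,0,1, 0.288,-0.277,0,0,1, 0.361,-0.346,0,0,1]'
python3 -m handwheel '[0.072,-0.069,0,0,1, 0.144,-0.139,0,0,1, 0.216,-0.208,0,0,1, 0.288,-0.277,0,0,1, 0.361,-0.346,0,0,1]' >/dev/null
python3 -m handwheel '[0.072,-0.069,0,0,1, 0.144,-0.139,0,0,1, 0.216,-0.208,0,0,1, 0.288,-0.277,0,0,1, 0.361,-0.346,0,0,1]' >/dev/null
python3 -m handwheel '[0.072,-0.069,0,0,1, 0.144,-0.139,0,0,1, 0.216,-0.208,0,0,1, 0.288,-0.277,0,0,1, 0.361,-0.346,0,0,1]'
python3 -m handwheel '[0.072,-0.069,0,0,1, 0.144,-0.139,0,0,1, 0.216,-0.208,0,0,1, 0.288,-0.277,0,0,1, 0.361,-0.346,0,0,1]'
cat >> h.py <<'E'
def plan(x,y,z,yaw):
    "units to type: shift to TCP target (grasp z given), turn in units of pi"
    from scipy.spatial.transform import Rotation as Ro
    s=robot.read_state(); R=Ro.from_quat(s["tool_rot"]).as_matrix()
    cur=np.degrees(np.arctan2(R[1,0],R[0,0])); d=R.T@(np.array([x,y,z+.155])-s["ee_pos"])
    t=-((yaw-cur+180)%360-180)
    print("t",round(s["t"],2),"grasp",np.round(s["ee_pos"]-[0,0,.155],4),"yaw",round(cur,2),"q6",round(s["q"][5],2),"F",np.round(s["force"],1),"op",round(s["opening"],4))
    print("units",np.round(d/.4,4),"turn",round(t/180,4),"rows>=",max(np.linalg.norm(d)/.0417,abs(t)/7.16))
E
python3 - <<'E'
from h import *
plan(.550,.270,.175,149)
S=robot.get_image("side");T=robot.get_image("top")
m=[]
for p in(S,T):
    for t in("crank_boss","crank_knob","drive_seat"):
        print(t,[(np.round(d["position"],1),round(d["confidence"],2)) for d in robot.mark_of(p,t)[:2]])
c=[]
for p in(S,T):
    q=proj(p,[.560,.030,.13]); print(q); u,v=q.astype(int)
    c.append(cv2.resize(p["image"][v-12:v+18,u-15:u+15],(390,390),interpolation=cv2.INTER_CUBIC))
cv2.imwrite("pics/shaft.png",np.hstack(c)[...,::-1])
E
```

```text
t: 3.65
ee_pos: [0.4445, 0.051, 0.4049]
tool_rot: [0.984, 0.178, 0.0, 0.0]
force: [1.0, -0.5, 0.6]
opening: 0.0856
gripper_force: 0.0
t: 4.07
ee_pos: [0.5313, 0.2312, 0.4047]
tool_rot: [0.984, 0.178, 0.0, 0.0]
force: [0.8, -0.9, 0.2]
opening: 0.0856
gripper_force: 0.0
t 4.07 grasp [0.5313 0.2312 0.2497] yaw 20.52 q6 1.42 F [ 0.8 -0.9  0.2] op 0.0856
units [ 0.0777 -0.0745  0.1867] turn -0.7138 rows>= 17.943782464302046
crank_boss [(array([245.8, 265.2]), 0.63)]
crank_knob [(array([237. , 245.2]), 0.9)]
drive_seat [(array([311.4, 190.9]), 0.94)]
crank_boss []
crank_knob []
drive_seat [(array([307.5, 205.7]), 0.73)]
[309.43056453 186.9663522 ]
[303.89201407 202.37705742]
```

View pics/shaft.png

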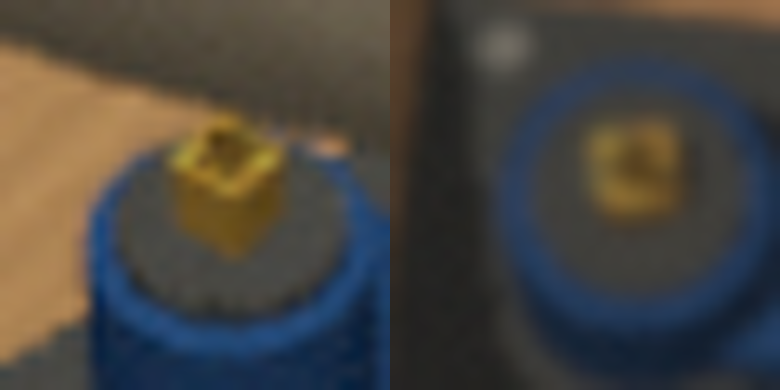

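The left crop (side view) shows the brass shaft's top with corners at about (172,160), (232,190), (285,155) and (232,118). The right crop (top view) shows it nearly aligned with the image axes, on a round flange centred at about (637,195). Next I turn those into positions and an angle.

Run:
```python
from h import *
np.set_printoptions(precision=4,suppress=True)
S=robot.get_image("side");T=robot.get_image("top")
k=30/390
f=lambda x,y,u0,v0:np.array([u0+x*k-.5,v0+y*k-.5])
C=np.array([atz(S,f(*c,294,174),.1295)[:2] for c in[(172,160),(232,190),(285,155),(232,118)]])
print(C.mean(0))
for i in range(4):
    d=C[(i+1)%4]-C[i]; print(np.linalg.norm(d),np.degrees(np.arctan2(d[1],d[0]))%90)
C=np.array([atz(T,f(*c,288,190),.1295)[:2] for c in[(195,128),(290,120),(295,212),(210,216)]])
print("top",C.mean(0))
for i in range(4):
    d=C[(i+1)%4]-C[i]; print(np.linalg.norm(d),np.degrees(np.arctan2(d[1],d[0]))%90)
print("flange top",atz(T,f(247,195,288,190),.11),"side",atz(S,f(232,225,294,174),.11))
for n in (S,T):
  pass
print([atz(p,robot.mark_of(p,"drive_seat")[0]["position"],.11) for p in(S,T)])
plan(.550,.270,.175,149)
```

```text
[0.5604 0.023 ]
0.014249166017181635 9.857986798766547
0.013698992481536562 83.47202472777357
0.01432039953420164 0.5596155402233421
0.01596098526568262 85.41287791973193
top [0.5596 0.0228]
0.020154728341473718 3.793310255597561
0.01995405206660086 2.072905322706873
0.01793501281919684 1.608119935286652
0.019330362920885 8.641408326904353
flange top [0.5584 0.0233 0.11  ] side [0.5591 0.0244 0.11  ]
[array([0.5537, 0.0284, 0.11  ]), array([0.5515, 0.0231, 0.11  ])]
t 4.67 grasp [0.5309 0.2285 0.25  ] yaw 20.45 q6 1.42 F [0.3 0.3 0.3] op 0.0853
units [ 0.0809 -0.0806  0.1876] turn -0.7142 rows>= 17.953587974747304
```

```bash
python3 -m handwheel '[0.04,-0.037,0.04,-0.038,1, 0.0777,-0.0745,0.08,-0.076,1, 0.0777,-0.0745,0.1,-0.114,1, 0.0777,-0.0745,0.12,-0.152,1, 0.0777,-0.0745,0.14,-0.19,1]' >/dev/null
python3 -m handwheel '[0,0,0,-0.038,1, 0,0,0,-0.076,1, 0,0,0,-0.114,1, 0,0,0,-0.152,1, 0,0,0,-0.19,1]' >/dev/null
python3 -m handwheel '[0,0,0,-0.038,1, 0,0,0,-0.076,1, 0,0,0,-0.114,1, 0,0,0,-0.152,1, 0,0,0,-0.19,1]' >/dev/null
python3 -m handwheel '[0,0,0,-0.038,1, 0,0,0,-0.076,1, 0,0,0,-0.114,1, 0,0,0,-0.144,1, 0,0,0,-0.144,1]' >/dev/null
python3 - <<'E'
from h import *
plan(.550,.270,.055,149)
p=robot.get_image("side"); T=robot.get_image("top")
for q,t,z in((p,"crank_boss",.052),(p,"crank_knob",.062),(T,"crank_boss",.052),(T,"crank_knob",.062)):
    for d in robot.mark_of(q,t)[:2]: print(t,atz(q,d["position"],z),d["confidence"])
u,v=proj(p,[.56,.26,.06]).astype(int); print(u,v)
save(p,"cr.png",(u-60,v-70,u+60,v+30),5)
E
```

```text
t 6.33 grasp [0.5497 0.2676 0.1938] yaw 149.19 q6 -0.77 F [-0.6 -0.1  0.1] op 0.0853
units [0.0024 0.0055 0.3471] turn 0.001 rows>= 3.32961596540009
crank_boss [0.55309034 0.27361632 0.052     ] 0.95
crank_knob [0.59943408 0.2432169  0.062     ] 0.63
crank_boss [0.54002741 0.2780736  0.052     ] 0.52
crank_knob [0.60076736 0.22834908 0.062     ] 0.55
245 258
```

View pics/cr.png

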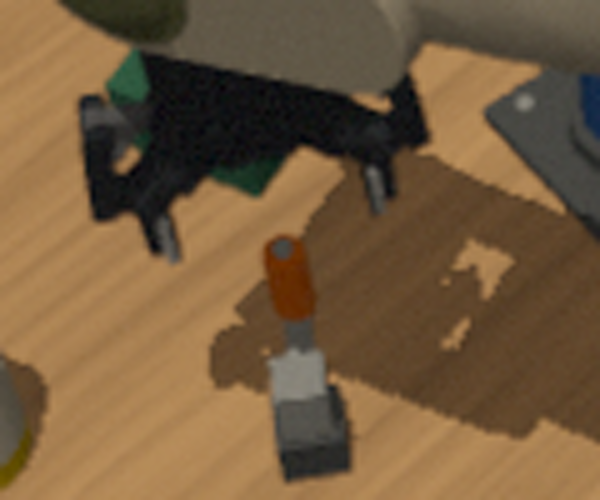

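The crop shows the boss's top face centred at about (298,378) and the knob's top at (283,247), clear of the open fingers above. I refine the crank pose from these.

Run:
```python
from h import *
p=robot.get_image("side")
g=lambda x,y,z:atz(p,(185+x/5-.5,188+y/5-.5),z)
b=np.mean([g(x,y,.072) for x,y in[(269,365),(323,350),(327,395),(275,402)]],0);k=g(283,247,.084)
print(b,k,np.linalg.norm((k-b)[:2]),np.degrees(np.arctan2(k[1]-b[1],k[0]-b[0])))
b=.5*b+.5*np.array([.551,.2705,.072])
plan(b[0],b[1],.055,149); plan(b[0],b[1],.055,np.degrees(np.arctan2(k[1]-b[1],k[0]-b[0]))+180)
```

```text
[0.54557936 0.27601421 0.072     ] [0.6011271  0.23459164 0.084     ] 0.06929200422573913 -36.71230474914067
t 6.68 grasp [0.5497 0.2678 0.1937] yaw 148.95 q6 -0.77 F [ 0.3  0.6 -0.7] op 0.0852
units [0.01   0.0099 0.3468] turn -0.0003 rows>= 3.3289488768223903
t 6.68 grasp [0.5497 0.2678 0.1937] yaw 148.95 q6 -0.77 F [ 0.3  0.6 -0.7] op 0.0852
units [0.01   0.0099 0.3468] turn 0.0286 rows>= 3.3289488768223903
```

```bash
python3 -m handwheel '[0.01,0.01,0.09,0.016,1, 0.01,0.01,0.18,0.016,1, 0.01,0.01,0.26,0.016,1, 0.01,0.01,0.32,0.016,1, 0.01,0.01,0.347,0.016,1]' 40
python3 -m handwheel '[0,0,0,0,-0.4, 0,0,0,0,-1, 0,0,0,0,-1, 0,0,0,0,-1, 0,0,0,0,-1]' 40
python3 -m handwheel '[0,0,0,0,-1, 0,0,0,0,-1, 0,0,0,0,-1, 0,0,0,0,-1]' 40
python3 -m handwheel '[0,0,-0.1,0,-1, 0,0,-0.2,0,-1, 0,0,-0.3,0,-1, 0,0,-0.4,0,-1, 0,0,-0.45,0,-1]'
python3 - <<'E'
from h import *
plan(.560,.023,.110+.055+.05,0)
for n in("side","top"):
  p=robot.get_image(n); print(n)
  for t in("crank_socket","crank_boss","crank_knob"): print(t,[(np.round(d["position"],1),round(d["confidence"],2)) for d in robot.mark_of(p,t)[:2]])
E
```

```text
t: 7.1
ee_pos: [0.5475, 0.2731, 0.2064]
tool_rot: [0.292, 0.957, -0.001, -0.002]
force: [-0.6, 0.9, -0.1]
opening: 0.0856
gripper_force: 0.0
t: 7.52
ee_pos: [0.5486, 0.2735, 0.2113]
tool_rot: [0.291, 0.957, 0.001, 0.001]
force: [-1.3, 1.2, 12.4]
opening: 0.026
gripper_force: 35.2
t: 7.85
ee_pos: [0.5486, 0.2735, 0.2114]
tool_rot: [0.291, 0.957, 0.001, 0.001]
force: [-1.2, 0.2, 7.1]
opening: 0.0257
gripper_force: 38.9
t: 8.27
ee_pos: [0.548, 0.2733, 0.3953]
tool_rot: [0.291, 0.957, 0.002, 0.003]
force: [0.6, -0.1, -3.5]
opening: 0.0254
gripper_force: 41.3
t 8.27 grasp [0.548  0.2733 0.2403] yaw 146.15 q6 -0.71 F [ 0.6 -0.1 -3.5] op 0.0254
units [-0.3733 -0.5033  0.0623] turn 0.8119 rows>= 20.411733986419513
side
crank_socket [(array([179.5, 281.4]), 0.18)]
crank_boss [(array([236.7, 222. ]), 0.84)]
crank_knob []
top
crank_socket []
crank_boss []
crank_knob [(array([223.9, 179.3]), 0.5)]
```

```bash
python3 -m handwheel '[-0.0575,-0.0775,0,0,-1, -0.115,-0.155,0,0,-1, -0.1725,-0.2325,0,0,-1, -0.23,-0.31,0,0,-1, -0.2875,-0.3875,0,0,-1]' >/dev/null
python3 -m handwheel '[-0.045,-0.06,0,-0.039,-1, -0.0858,-0.1158,0,-0.078,-1, -0.0858,-0.1158,0,-0.117,-1, -0.0858,-0.1158,0,-0.156,-1, -0.0858,-0.1158,0,-0.195,-1]' >/dev/null
python3 -m handwheel '[0,0,0.05,-0.009,-1, 0,0,0.07,-0.009,-1, 0,0,0.07,-0.009,-1]'
python3 - <<'E'
from h import *
plan(.560,.023,.110+.0564+.024,183)
p=robot.get_image("side"); q=robot.get_image("top")
u,v=proj(p,[.57,.023,.15]).astype(int); print(u,v)
a=cv2.resize(p["image"][v-30:v+30,u-40:u+40],(800,600),interpolation=cv2.INTER_CUBIC)
cv2.imwrite("pics/near.png",a[...,::-1])
E
```

```text
t: 9.75
ee_pos: [0.5598, 0.023, 0.3591]
tool_rot: [-0.024, 1.0, 0.001, -0.003]
force: [-0.5, -0.5, -3.4]
opening: 0.0253
gripper_force: 41.5
t 9.75 grasp [0.5598 0.023  0.2041] yaw -177.23 q6 -1.79 F [-0.5 -0.5 -3.4] op 0.0253
units [-0.0007 -0.      0.0343] turn -0.0013 rows>= 0.3287869345862029
308 178
```

View pics/near.png

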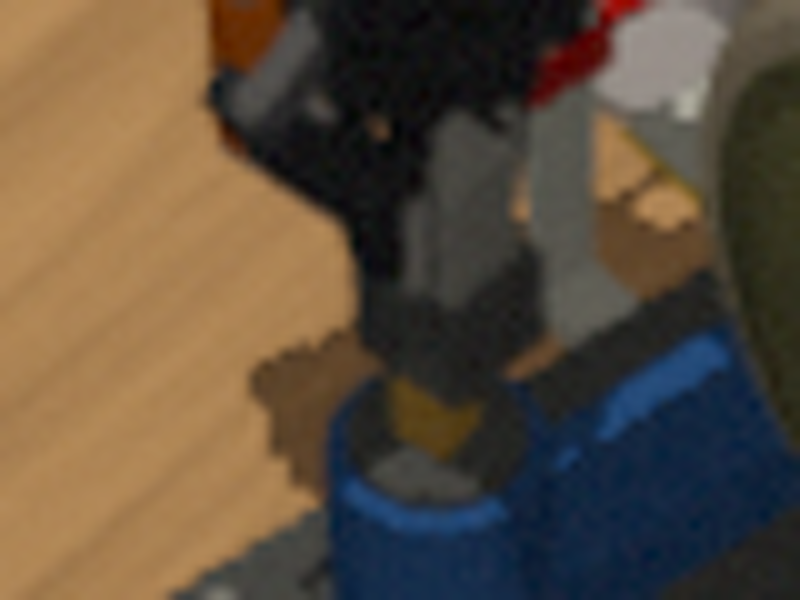

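The crop shows the crank hub (about 360–545, bottom corner near y 400) hanging right above the brass shaft (390–483, foot at (443,460)), with the sides roughly parallel. I lower it gently.

```bash
python3 - <<'E'
from h import *
p=robot.get_image("side")
for z in(.11,.13,.148,.165): print(z,(proj(p,[.56,.023,z])-[268,148])*10)
E
python3 -m handwheel '[0,0,0.02,0,-1, 0,0,0.035,0,-1, 0,0,0.04,0,-1, 0,0,0.04,0,-1]' | head -4
python3 -m handwheel '[0,0,0.005,0,-1, 0,0,0.01,0,-1, 0,0,0.01,0,-1]' | head -4
```

```text
0.11 [434.65590684 423.39755268]
0.13 [433.07168385 374.21334081]
0.148 [431.61293557 328.92465029]
0.165 [430.20559972 285.2321237 ]
t: 10.23
ee_pos: [0.5601, 0.023, 0.3455]
tool_rot: [-0.025, 1.0, 0.0, -0.0]
force: [-0.5, 0.5, -3.5]
t: 10.48
ee_pos: [0.5606, 0.0229, 0.3424]
tool_rot: [-0.025, 1.0, -0.0, 0.002]
force: [6.0, -0.2, -1.7]
```

The lateral force is +6 N in x, and the image agrees that the crank sits slightly towards -x. I shift it +x and carry on down in small steps.

```bash
python3 -m handwheel '[-0.004,0,0,0,-1, -0.007,0,0,0,-1, -0.007,0,0,0,-1]' | head -4
python3 -m handwheel '[0,0,0.005,0,-1, 0,0,0.005,0,-1, 0,0,0.005,0,-1]' | head -4
python3 -c "
from h import *
s=robot.read_state();print(s['wrist_torque'],s['force'])"
```

```text
t: 10.73
ee_pos: [0.5629, 0.0231, 0.3415]
tool_rot: [-0.025, 1.0, 0.0, -0.001]
force: [1.2, 0.9, -2.8]
t: 10.98
ee_pos: [0.5629, 0.0232, 0.3395]
tool_rot: [-0.025, 1.0, 0.0, -0.0]
force: [2.6, 1.6, -4.7]
[ 0.30733664 -0.64851246  0.07229581] [ 2.62482904  1.64589361 -4.67783786]
```

```bash
python3 -m handwheel '[-0.0025,0,0.003,0,-1, -0.0025,0,0.007,0,-1, -0.0025,0,0.007,0,-1]' | sed -n '1,2p;4p'
python3 -c "
from h import *
s=robot.read_state();print(s['wrist_torque'],s['force'])"
python3 -m handwheel '[0,0,0.004,0,-1, 0,0,0.008,0,-1, 0,0,0.008,0,-1]' | sed -n '1,2p;4p'
python3 -c "
from h import *
s=robot.read_state();print(s['wrist_torque'],s['force'])"
```

```text
t: 11.23
ee_pos: [0.5638, 0.0233, 0.3366]
force: [0.4, 2.7, -4.8]
[ 0.57621372 -0.13231923  0.00658429] [ 0.37323353  2.69967041 -4.75615235]
t: 11.48
ee_pos: [0.5638, 0.0233, 0.3336]
force: [-0.1, 4.5, -3.3]
[ 0.80916096 -0.09594998  0.01110485] [-0.09483782  4.51105758 -3.3304579 ]
```

```bash
python3 -m handwheel '[0,0.003,0.004,0,-1, 0,0.003,0.012,0,-1, 0,0.003,0.012,0,-1]' | sed -n '1,2p;4p'
python3 -m handwheel '[0,0.001,0.006,0,-1, 0,0.001,0.012,0,-1, 0,0.001,0.012,0,-1]' | sed -n '1,2p;4p'
python3 -c "
from h import *
s=robot.read_state();print(s['wrist_torque'],s['force'])"
```

```text
t: 11.73
ee_pos: [0.5638, 0.0241, 0.3283]
force: [1.0, -0.5, -3.3]
t: 11.98
ee_pos: [0.5638, 0.0245, 0.3238]
force: [-0.9, -1.9, -3.9]
[-0.32746709 -0.01826219  0.00911446] [-0.91601162 -1.94298564 -3.86553782]
```

```bash
python3 -m handwheel '[0,-0.001,0.003,0,-1, 0,-0.001,0.006,0,-1, 0,-0.001,0.006,0,-1]' | sed -n '1,2p;4p'
python3 -m handwheel '[0,0,0.002,0,-1, 0,0,0.004,0,-1, 0,0,0.004,0,-1]' | sed -n '1,2p;4p'
python3 -m handwheel '[0,0,0.002,0,-1, 0,0,0.004,0,-1, 0,0,0.004,0,-1]' | sed -n '1,2p;4p'
```

```text
t: 12.23
ee_pos: [0.5638, 0.0243, 0.3216]
force: [-0.1, -0.0, -3.5]
t: 12.48
ee_pos: [0.5638, 0.0244, 0.3214]
force: [-3.4, 0.2, 5.3]
t: 12.73
ee_pos: [0.5638, 0.0245, 0.3213]
force: [-7.0, 1.2, 16.4]
```

It is seated: the underside is at the flange height and contact force appears at the expected z (TCP 0.3214). I release, rise and go above the knob.

```bash
python3 -m handwheel '[0,0,-0.004,0,-1, 0,0,-0.004,0,-0.4, 0,0,-0.004,0,0.5, 0,0,-0.004,0,0.5, 0,0,-0.004,0,0.5]' | sed -n '2p;4,5p'
python3 -m handwheel '[0,0,-0.05,0,0.5, 0,0,-0.11,0,0.5, 0,0,-0.16,0,0.5, -0.07,0,-0.16,0,0.5, -0.15,0,-0.16,0,0.5]' | sed -n '2p;4,5p'
python3 - <<'E'
from h import *
np.set_printoptions(precision=4,suppress=True)
plan(.6245,.0265,.172,-177)
P=[robot.get_image(n) for n in("side","top")]
for t,z in(("crank_knob",.172),("crank_boss",.162),("drive_seat",.11)):
    for p in P: print(t,[(atz(p,d["position"],z),round(d["confidence"],2)) for d in robot.mark_of(p,t)[:2]])
a=[]
for p in P:
    u,v=proj(p,[.59,.023,.17]).astype(int); print(u,v); a.append(cv2.resize(p["image"][v-35:v+35,u-35:u+35],(390,390),interpolation=cv2.INTER_CUBIC))
cv2.imwrite("pics/knob.png",np.hstack(a)[...,::-1])
E
```

```text
ee_pos: [0.5639, 0.0243, 0.3201]
force: [-0.6, 0.5, 0.1]
opening: 0.061
ee_pos: [0.6239, 0.0275, 0.3865]
force: [0.2, -0.6, 0.4]
opening: 0.0642
t 13.57 grasp [0.6239 0.0275 0.2315] yaw -177.15 q6 -1.76 F [ 0.2 -0.6  0.4] op 0.0642
units [-0.0008 -0.0024  0.1487] turn -0.0008 rows>= 1.426364597207891
crank_knob [(array([0.6251, 0.0346, 0.172 ]), 0.75)]
crank_knob []
crank_boss [(array([0.5308, 0.0489, 0.162 ]), 0.25)]
crank_boss [(array([0.6287, 0.3427, 0.162 ]), 0.63)]
drive_seat [(array([0.559 , 0.0247, 0.11  ]), 0.88)]
drive_seat [(array([0.5548, 0.0286, 0.11  ]), 0.97)]
302 169
305 188
```

View pics/knob.png

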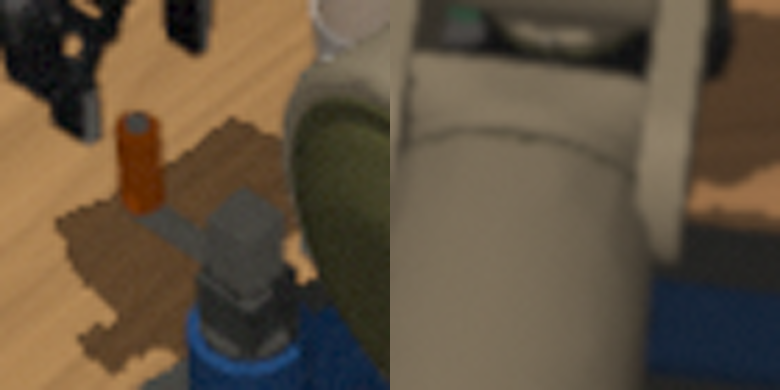

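The crop shows the crank sitting down on the flange of the post, boss top at (243,215) and knob top at (138,125), with the gripper open above the knob. I compute both positions.

Run:
```python
from h import *
p=robot.get_image("side"); k=70/390
g=lambda x,y,z:atz(p,(267+x*k-.5,134+y*k-.5),z)
K=g(138,125,.194);B=g(243,214,.182);K2=g(140,165,.172);print(K,K2,B,np.linalg.norm((K-B)[:2]),np.degrees(np.arctan2(*(K-B)[1::-1])))
plan(K[0],K[1],.172,-177.15)
```

```text
[0.62635143 0.02465423 0.194     ] [0.62337202 0.02795705 0.172     ] [0.56174415 0.0239187  0.182     ] 0.06461147413483655 0.652260183852963
t 14.02 grasp [0.6233 0.0274 0.2298] yaw -177.14 q6 -1.76 F [ 0.6 -0.5  0.3] op 0.0642
units [-0.0073 -0.0071  0.1445] turn 0.0 rows>= 1.3891923564516075
```

```bash
python3 -m handwheel '[-0.004,0,0.05,0,0.5, -0.006,0,0.1,0,0.5, -0.006,0,0.135,0,0.5, -0.006,0,0.145,0,0.5]' 30 | sed -n '2p;4,5p'
python3 -m handwheel '[0,0,0,0,-0.3, 0,0,0,0,-1, 0,0,0,0,-1, 0,0,0,0,-1, 0,0,0,0,-1]' 30
python3 - <<'E'
from h import *
np.set_printoptions(precision=4,suppress=True)
P=[robot.get_image(n) for n in("side","top")]
S,T=P
f=lambda a,b:np.array([a-.5,b-.5])
tip=tri(S,f(290+197/4,100+174/4),T,f(200+612/3.6,170+42/3.6)); print("tip",tip)
th=np.radians(-7);C=np.array([.561,.0238])
def L(a,b,z): 
    c,s=np.cos(th),np.sin(th); return np.array([C[0]+c*a-s*b,C[1]+s*a+c*b,z])
print("tip in lift frame",np.array([[np.cos(th),np.sin(th)],[-np.sin(th),np.cos(th)]])@(tip[0][:2]-C))
u,v=proj(S,L(.075,-.15,.1)).astype(int);print(u,v,"strip",proj(S,L(.088,-.112,.135)),"platcorners",[proj(S,L(a,b,.08)) for a,b in((.075,-.125),(.075,-.275),(-.075,-.125))])
cv2.imwrite("pics/ptr.png",cv2.resize(S["image"][v-30:v+30,u-40:u+40],(800,600),interpolation=cv2.INTER_CUBIC)[...,::-1])
E
```

```text
ee_pos: [0.6256, 0.0275, 0.3242]
force: [0.2, -0.2, -1.0]
opening: 0.0639
t: 14.77
ee_pos: [0.6263, 0.0275, 0.3275]
tool_rot: [-0.025, 1.0, -0.0, 0.001]
force: [1.2, 0.2, 2.5]
opening: 0.021
gripper_force: 29.7
tip (array([ 0.6225, -0.1549,  0.1087]), np.float64(0.00022972332409922308))
tip in lift frame [ 0.0828 -0.1699]
335 149 strip [321.8925 145.0132] platcorners [array([328.4725, 159.0904]), array([367.1157, 134.7199]), array([365.0021, 190.4322])]
```

View pics/ptr.png

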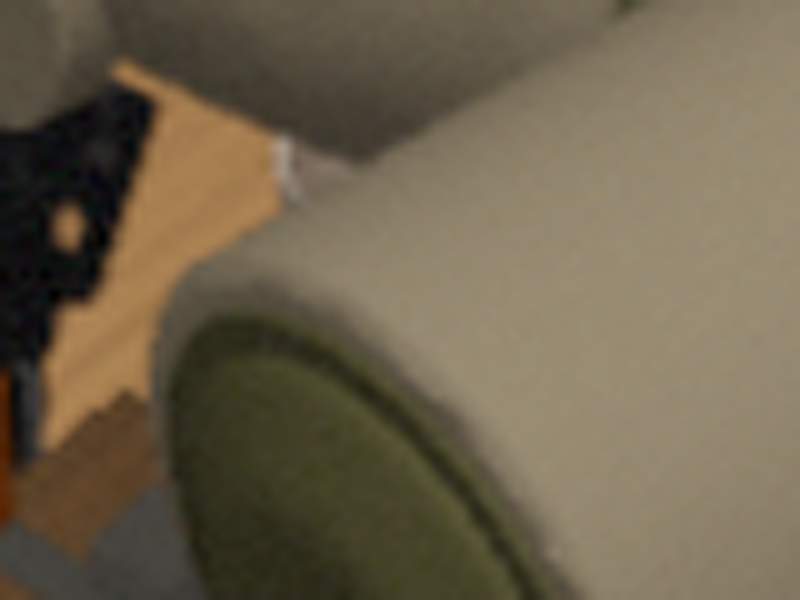

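The arm hides the pointer here, so I will compare heights later with the arm withdrawn. The knob is held (opening 21 mm). I wind clockwise, 15° per row, watching the forces.

```bash
python3 -m handwheel '[0.0055,-0.0421,0,0,-1, 0.0218,-0.0813,0,0,-1, 0.0476,-0.1149,0,0,-1, 0.0813,-0.1407,0,0,-1, 0.1204,-0.157,0,0,-1]' | sed -n '1,2p;4,6p'
```

```text
t: 15.28
ee_pos: [0.5812, -0.0381, 0.3273]
force: [3.8, 7.2, 3.9]
opening: 0.0213
gripper_force: 30.2
```

```bash
python3 -m handwheel '[0.0421,-0.0055,0,0,-1, 0.0841,0,0,0,-1, 0.1234,0.0163,0,0,-1, 0.157,0.0421,0,0,-1, 0.1828,0.0757,0,0,-1]' | sed -n '1,2p;4,6p'
```

```text
t: 15.7
ee_pos: [0.5063, -0.0116, 0.3274]
force: [7.8, -2.2, 0.4]
opening: 0.021
gripper_force: 30.0
```

```bash
python3 -m handwheel '[0.0163,0.0392,0,0,-1, 0.0218,0.0813,0,0,-1, 0.0163,0.1234,0,0,-1, 0,0.1626,0,0,-1, -0.0258,0.1962,0,0,-1]' | sed -n '1,2p;4,6p'
```

```text
t: 16.12
ee_pos: [0.5128, 0.0684, 0.3272]
force: [0.5, -7.4, 2.2]
opening: 0.0214
gripper_force: 30.3
```

```bash
python3 -m handwheel '[-0.0336,0.0258,0,0,-1, -0.0728,0.0421,0,0,-1, -0.1149,0.0476,0,0,-1, -0.157,0.0421,0,0,-1, -0.1962,0.0258,0,0,-1]' | sed -n '1,2p;4,6p'
```

```text
t: 16.53
ee_pos: [0.5913, 0.0828, 0.327]
force: [-6.6, -2.4, 5.7]
opening: 0.0212
gripper_force: 30.6
```

```bash
python3 -m handwheel '[-0.0336,-0.0258,0,0,-1, -0.0594,-0.0594,0,0,-1, -0.0757,-0.0986,0,0,-1, -0.0812,-0.1407,0,0,-1, -0.0757,-0.1828,0,0,-1]' | sed -n '1,2p;4,6p'
```

```text
t: 16.95
ee_pos: [0.6254, 0.0106, 0.3271]
force: [-3.2, 6.5, 4.1]
opening: 0.0212
gripper_force: 30.5
```

Forces stay small (about 8 N). I continue to 600° in total.

```bash
python3 -m handwheel '[0.0163,-0.0392,0,0,-1, 0.0421,-0.0728,0,0,-1, 0.0757,-0.0986,0,0,-1, 0.1149,-0.1149,0,0,-1, 0.157,-0.1204,0,0,-1]' | sed -n '1,2p;4,5p'
python3 -m handwheel '[0.0421,0.0055,0,0,-1, 0.0813,0.0218,0,0,-1, 0.1149,0.0476,0,0,-1, 0.1407,0.0812,0,0,-1, 0.157,0.1204,0,0,-1]' | sed -n '1,2p;4,5p'
```

```text
t: 17.37
ee_pos: [0.5644, -0.0413, 0.3273]
force: [3.9, 6.8, 2.7]
opening: 0.0214
t: 17.78
ee_pos: [0.4989, 0.0038, 0.3274]
force: [5.0, -3.7, 0.5]
opening: 0.0214
```

```bash
python3 -m handwheel '[0.0055,0.0421,0,0,-1, 0,0.0842,0,0,-1, -0.0163,0.1234,0,0,-1, -0.0421,0.157,0,0,-1, -0.0757,0.1828,0,0,-1]' | sed -n '1,2p;4,5p'
python3 -m handwheel '[0,0,0,0,-1, 0,0,0,0,0.3, 0,0,0,0,0.3, 0,0,0,0,0.3]' | sed -n '1,2p;4,5p'
python3 -m handwheel '[0,0,-0.08,0,0.3, 0,0,-0.17,0,0.3, 0,0,-0.25,0,0.3, 0,0,-0.26,0,0.3]' | sed -n '1,2p;4,5p'
```

```text
t: 18.2
ee_pos: [0.5258, 0.0795, 0.3272]
force: [-0.8, -8.7, 4.4]
opening: 0.0212
t: 18.53
ee_pos: [0.5257, 0.0786, 0.3261]
force: [0.0, 0.8, -0.0]
opening: 0.0552
t: 18.87
ee_pos: [0.5258, 0.0785, 0.4359]
force: [-0.3, -0.1, 1.1]
opening: 0.0555
```

```bash
python3 -m handwheel '[0.0502,-0.086,0,0,0.3, 0.1004,-0.172,0,0,0.3, 0.1506,-0.258,0,0,0.3, 0.2008,-0.344,0,0,0.3, 0.251,-0.43,0,0,0.3]' | sed -n '1,2p;4,5p'
python3 -m handwheel '[0.0502,-0.086,0,0,0.3, 0.1004,-0.172,0,0,0.3, 0.1506,-0.258,0,0,0.3, 0.2008,-0.344,0,0,0.3, 0.251,-0.43,0,0,0.3]' | sed -n '1,2p;4,5p'
python3 -m handwheel '[0.0502,-0.086,0,0,0.3, 0.1004,-0.172,0,0,0.3, 0.1506,-0.258,0,0,0.3, 0.2008,-0.344,0,0,0.3, 0.251,-0.43,0,0,0.3]' | sed -n '1,2p;4,5p'
python3 - <<'E'
from h import *
import pickle
ps=[[robot.get_image(n) for _ in range(4)] for n in("side","top")]
P=[]
for g in ps:
    q=dict(g[0]); q["image"]=np.mean([x["image"].astype(float) for x in g],0); P.append(q)
pickle.dump(P,open("P.pkl","wb"))
for t,z in(("platform_top",.107),("pointer_blade",.109)):
    for g in ps: print(t,[(np.round(d["position"],1),round(d["confidence"],2)) for d in robot.mark_of(g[-1],t)[:1]])
a=cv2.resize(P[0]["image"].astype(np.uint8)[130:205,290:390],(800,600),interpolation=cv2.INTER_CUBIC)
cv2.imwrite("pics/lev.png",a[...,::-1])
E
```

```text
t: 19.28
ee_pos: [0.4328, -0.0993, 0.4299]
force: [1.7, -0.9, -0.5]
opening: 0.0552
t: 19.7
ee_pos: [0.3409, -0.2762, 0.43]
force: [0.5, 0.1, 0.5]
opening: 0.0558
t: 20.12
ee_pos: [0.2571, -0.4507, 0.4298]
force: [0.7, 0.4, 0.1]
opening: 0.0554Traceback (most recent call last):
  File "<stdin>", line 9, in <module>
ValueError: only the last four pictures can be asked about
```

Run:
```python
from h import *
import pickle
P=pickle.load(open("P.pkl","rb"))
a=cv2.resize(P[0]["image"].astype(np.uint8)[130:190,305:385],(800,600),interpolation=cv2.INTER_CUBIC)
cv2.imwrite("pics/lev.png",a[...,::-1])
```

```text
(no output)
```

View pics/lev.png

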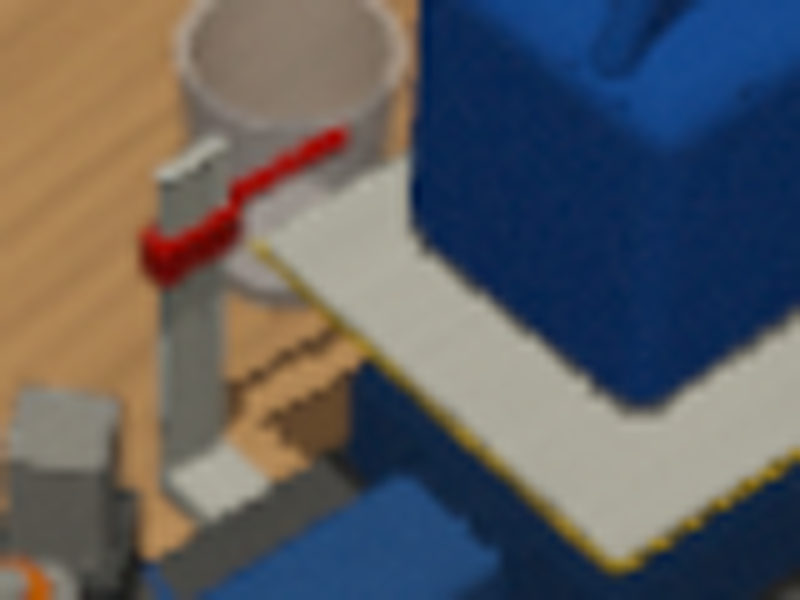

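The crop shows the red blade running from (240,192) to its tip at (345,135), just in front of the platform's front edge, which runs from (258,243) to (408,158). The two are close in height. I measure the two parallel edges sub-pixel in both views and solve for the height difference, so that calibration bias cancels.

```bash
cat > lev.py <<'E'
from h import *
from scipy.ndimage import map_coordinates as mc
def edge(ch,a,b,half=4,n=9):
    a,b=np.array(a,float),np.array(b,float);d=(b-a)/np.linalg.norm(b-a);nrm=np.array([d[1],-d[0]]) # points up
    if nrm[1]>0:nrm=-nrm
    s=np.linspace(-half,half,81);pts=[]
    for t in np.linspace(0,1,n):
        c=a+t*(b-a);q=c[:,None]+nrm[:,None]*s
        v=mc(ch,[q[1],q[0]],order=1)
        i=np.argmin(np.gradient(np.convolve(np.pad(v,4,'edge'),np.ones(9)/9,'valid'))) # inside->outside, steepest fall
        w=slice(max(i-18,0),min(i+19,81)); hi=v[max(i-18,0):i+1].max();lo=v[i:i+19].min();m=(hi+lo)/2
        j=i
        ii=[k for k in range(max(i-15,0),min(i+15,80)) if v[k]>=m>v[k+1]]
        if ii: k=min(ii,key=lambda k:abs(k-i)); pts.append(c+nrm*(s[k]+(v[k]-m)/(v[k]-v[k+1])*.1)-0*d)
    pts=np.array(pts);vx,vy,x0,y0=cv2.fitLine(pts.astype(np.float32),cv2.DIST_HUBER,0,.01,.01).ravel()
    r=(pts-[x0,y0])@np.array([-vy,vx])
    print("edge mid",np.round([x0,y0],2),"slope",round(vy/vx,3),"resid",np.round(r,2))
    return np.array([x0,y0]),np.array([vx,vy])
def solve(P,segs,th):
    # plane through camera & image line; unknown line: parallel to lift y at (x_l,z); blade and platform
    u=np.array([-np.sin(th),np.cos(th),0]); ex=np.array([np.cos(th),np.sin(th),0]); out=[]
    for name in("blade","plat"):
        A=[];B=[]
        for p,k in zip(P,("s","t")):
            im=p["image"].astype(float);ch=im[...,0]-im[...,1:].mean(2) if name=="blade" else im[...,2]
            c,d=edge(ch,*segs[name+k])
            o,r1=ray(p,c-3*d);_,r2=ray(p,c+3*d)
            # ray through line mid; normal from mid ray & lift-y direction (constrained direction)
            o,r=ray(p,c);nn=np.cross(r,u);nn/=np.linalg.norm(nn)
            # point X = a*ex+z*ez (+any*u)
            A.append([nn@ex,nn[2]]);B.append(nn@o)
        out.append(np.linalg.solve(A,B));print(name,"lift-x-coordinate, z",np.round(out[-1],4))
    print("platform-blade  dx,dz mm",np.round((out[1]-out[0])*1e3,2))
E
python3 - <<'E'
from lev import *
import pickle
P=pickle.load(open("P.pkl","rb"))
segs=dict(blades=((330,147),(338,142.6)),platst=0,plats=((333.5,152),(344,145.8)),bladet=((356,179.3),(368,181)),platt=((354,187.3),(364,188.6)))
for th in(-7,-8):solve(P,segs,np.radians(th))
im=P[1]["image"]; print("R-G top col 362 rows 172-194\n",np.round(im[172:194,362]).astype(int).tolist())
E
```

```text
edge mid [333.79 144.41] slope -0.55 resid [ 0.    0.22 -0.09 -0.07 -0.07 -0.14  0.02 -0.04  0.16]
edge mid [362.16 179.03] slope 0.103 resid [ 0.12 -0.22 -0.16  0.15  0.16  0.06 -0.02  0.01 -0.1 ]
blade lift-x-coordinate, z [0.6401 0.1109]
edge mid [337.51 146.81] slope -0.228 resid [ 0.83  0.34  0.02 -0.46 -1.03 -1.41  0.92  0.66  0.11]
edge mid [359.37 185.13] slope 0.125 resid [ 0.04  0.03  0.02 -0.06 -0.13 -0.01  0.08  0.03  0.  ]
plat lift-x-coordinate, z [0.6187 0.1215]
platform-blade  dx,dz mm [-21.32  10.55]
edge mid [333.79 144.41] slope -0.55 resid [ 0.    0.22 -0.09 -0.07 -0.07 -0.14  0.02 -0.04  0.16]
edge mid [362.16 179.03] slope 0.103 resid [ 0.12 -0.22 -0.16  0.15  0.16  0.06 -0.02  0.01 -0.1 ]
blade lift-x-coordinate, z [0.6409 0.1111]
edge mid [337.51 146.81] slope -0.228 resid [ 0.83  0.34  0.02 -0.46 -1.03 -1.41  0.92  0.66  0.11]
edge mid [359.37 185.13] slope 0.125 resid [ 0.04  0.03  0.02 -0.06 -0.13 -0.01  0.08  0.03  0.  ]
plat lift-x-coordinate, z [0.6194 0.1218]
platform-blade  dx,dz mm [-21.46  10.62]
R-G top col 362 rows 172-194
 [[149, 108, 71], [144, 104, 69], [140, 102, 66], [140, 102, 66], [144, 105, 68], [148, 108, 71], [150, 106, 70], [148, 88, 59], [141, 56, 39], [136, 58, 40], [134, 84, 56], [128, 91, 60], [108, 83, 56], [120, 106, 82], [146, 138, 116], [158, 153, 135], [160, 155, 139], [158, 154, 138], [158, 153, 138], [158, 154, 138], [159, 154, 138], [160, 156, 139]]
```

The side view's platform front edge lies against the cup, so that fit was poor. I redo it in a narrower band with a better channel, and cross-check with the platform's yellow y-edge.

```bash
cat > lev2.py <<'E'
from lev import *
def lines(p,c,u,e):
    o,r=ray(p,c);n=np.cross(r,u);n/=np.linalg.norm(n);return [n@e,n[2]],n@o
def both(P,cs,u,e):
    q=[lines(p,c,u,e) for p,c in zip(P,cs)];return np.linalg.solve([a for a,_ in q],[b for _,b in q])
def run(P,S):
    S_,T_=[p["image"].astype(float) for p in P]; red=lambda i:i[...,0]-i[...,1:].mean(2)
    b=[edge(red(S_),*S["bs"])[0],edge(red(T_),*S["bt"])[0]]
    f=[edge(S_[...,1],*S["fs"],half=1.5)[0],edge(T_[...,2],*S["ft"])[0]]
    y=[edge(S_[...,2],*S["ys"],half=3)[0],edge(T_[...,2],*S["yt"],half=3)[0]]
    for th in np.radians([-7,-8]):
        ex=np.array([np.cos(th),np.sin(th),0]);ey=np.array([-np.sin(th),np.cos(th),0])
        B,F,Y=both(P,b,ey,ex),both(P,f,ey,ex),both(P,y,ex,ey)
        print("th",np.degrees(th),"blade",B.round(4),"front edge",F.round(4),"y edge",Y.round(4))
E
python3 - <<'E'
from lev2 import *
import pickle
P=pickle.load(open("P.pkl","rb"))
for p,n in zip(P,"st"):
    print(n,[np.round(proj(p,[.561+np.cos(t)*a-np.sin(t)*b,.0238+np.sin(t)*a+np.cos(t)*b,.107]),1) for t in[np.radians(-7.3)] for a,b in((.075,-.125),(-.075,-.125),(.075,-.275))])
T=P[1]["image"]; print("top row 190 & 205 & 212 B, cols 344-358",[T[r,344:359,2].astype(int).tolist() for r in(190,193,212,215)])
edge_=0
run(P,dict(bs=((330,147),(338,142.6)),bt=((356,179.3),(368,181)),fs=((333,152),(344,145.8)),ft=((355,184.6),(364,185.7)),ys=((333,156.5),(363,183.5)),yt=((351.5,188),(350.8,193))))
E
```

```text
s [array([328.8, 152.5]), array([365.7, 184.2]), array([368.2, 128.2])]
t [array([353.4, 182.6]), array([348.4, 235. ]), array([406.6, 188.1])]
top row 190 & 205 & 212 B, cols 344-358 [[105, 129, 138, 139, 139, 138, 133, 115, 87, 86, 112, 133, 137, 137, 137], [112, 133, 140, 142, 142, 140, 135, 115, 89, 105, 132, 140, 141, 140, 140], [99, 100, 100, 100, 100, 98, 95, 110, 134, 140, 140, 141, 140, 140, 140], [101, 100, 100, 100, 99, 97, 99, 116, 136, 140, 140, 140, 140, 140, 140]]
edge mid [333.79 144.41] slope -0.55 resid [ 0.    0.22 -0.09 -0.07 -0.07 -0.14  0.02 -0.04  0.16]
edge mid [362.16 179.03] slope 0.103 resid [ 0.12 -0.22 -0.16  0.15  0.16  0.06 -0.02  0.01 -0.1 ]
edge mid [338.4  148.73] slope -0.629 resid [ 0.1  -0.16  0.12  0.11 -0.03 -0.16 -0.19  0.03  0.18]
edge mid [359.52 184.99] slope 0.136 resid [-0.    0.02  0.01 -0.05 -0.09  0.06  0.09  0.02 -0.06]
edge mid [347.14 170.95] slope 0.906 resid [-0.29  0.23  0.14 -0.23  0.19  0.14 -0.12  0.1  -0.15]
edge mid [353.43 190.82] slope -9.621 resid [-0.11 -0.03  0.04  0.07  0.09  0.05  0.02 -0.04 -0.08]
th -7.0 blade [0.6401 0.1109] front edge [0.6239 0.1042] y edge [-0.0362  0.0913]
th -8.0 blade [0.6409 0.1111] front edge [0.6245 0.1048] y edge [-0.0255  0.0929]
```

The two views are poorly conditioned across x, so I fit one model of the lift to all visible edges in both views, with a per-camera shift to absorb calibration error.

```bash
cat > fit.py <<'E'
from h import *
from scipy.ndimage import map_coordinates as mc
from scipy.optimize import least_squares
red=lambda i:i[...,0]-i[...,1:].mean(2)
R=lambda i:i[...,0];B=lambda i:i[...,2];G=lambda i:i[...,1];D=lambda i:-i[...,0]
# name,cam,end a,end b (lift x,y ; z key),outside dir,channel,half
def feats():
    return [("py",0,(-.065,-.125),(.07,-.125),"h",(0,1),B,2.2),("py",1,(-.06,-.125),(.02,-.125),"h",(0,1),R,3),
    ("pb",0,(-.075,-.14),(-.075,-.2),"h",(-1,0),B,2.2),("pb",1,(-.075,-.14),(-.075,-.26),"h",(-1,0),B,3),
    ("pf",0,(.075,-.132),(.075,-.165),"h",(1,0),G,1.5),("pf",1,(.075,-.13),(.075,-.155),"h",(1,0),B,2.5),
    ("by",0,(-.055,.06),(.055,.06),0,(0,1),D,3),("by",1,(-.055,.06),(.055,.06),.012,(0,1),D,3),
    ("bb",0,(-.065,.05),(-.065,-.08),0,(-1,0),D,3),("bb",1,(-.065,.05),(-.065,-.11),0,(-1,0),D,3),
    ("bf",1,(.065,.05),(.065,-.08),.012,(1,0),D,3),
    ("ru",0,("xb",-.138),("xb","yt+"),"z",(1,0),red,2.5),("ru",1,("xb",-.138),("xb","yt+"),"z",(1,0),red,2.5),
    ("rt",0,("xc","yt"),("xc2","yt"),"z",(0,-1),red,3),("rt",1,("xc","yt"),("xc2","yt"),"z",(0,-1),red,3)]
def pt(v,e,zk):
    lx,ly,th,h,z,xb,yt=v[:7];M={"xb":xb,"xc":xb-.002,"xc2":xb-.004,"yt":yt,"yt+":yt+.005}
    a,b=[M.get(q,q) if isinstance(q,str) else q for q in e]
    c,s=np.cos(th),np.sin(th);return np.array([lx+c*a-s*b,ly+s*a+c*b,{"h":h,"z":z}.get(zk,zk)])
def measure(P,v):
    out=[]
    for nm,k,a,b,zk,o,ch,half in feats():
        p=P[k];sh=v[7+2*k:9+2*k];A,Bp=pt(v,a,zk),pt(v,b,zk)
        c,s=np.cos(v[2]),np.sin(v[2]);od=np.array([c*o[0]-s*o[1],s*o[0]+c*o[1],0])*.01
        im=ch(p["image"].astype(float));pts=[]
        for t in np.linspace(0,1,11):
            X=A+t*(Bp-A);q=proj(p,X)+sh;d=proj(p,Bp)-proj(p,A);d/=np.linalg.norm(d);n=np.array([-d[1],d[0]]);n*=np.sign(n@(proj(p,X+od)-proj(p,X)))
            S=np.linspace(-half,half,int(half*20)+1);Q=q[:,None]+n[:,None]*S
            w=mc(im,[Q[1],Q[0]],order=1);g=np.gradient(np.convolve(np.pad(w,5,'edge'),np.ones(11)/11,'valid'));i=np.argmin(g)
            if g[i]<-.4:
                lo=slice(max(i-8,0),i+9);ww=np.clip(-g[lo],0,None);pts.append((t,(S[lo]*ww).sum()/ww.sum(),n))
        if len(pts)<3:continue
        offs=np.array([x[1] for x in pts]);med=np.median(offs);good=np.abs(offs-med)<.6
        out.append((nm,k,a,b,zk,proj(p,(A+(Bp-A)*np.mean([x[0] for x,g_ in zip(pts,good) if g_])))+sh+pts[0][2]*offs[good].mean(),pts[0][2],offs[good].std(),np.mean([x[0] for x,g_ in zip(pts,good) if g_])))
    return out
def fit(P,v0,it=5,xs=.004):
    v=np.array(v0,float)
    for _ in range(it):
        ms=measure(P,v)
        def f(w):
            r=[]
            for nm,k,a,b,zk,q,n,sd,t in ms:
                A,Bp=pt(w,a,zk),pt(w,b,zk);r.append(n@(proj(P[k],A+t*(Bp-A))+w[7+2*k:9+2*k]-q)/.25)
            return np.r_[r,w[7:]/.8,(w[5]-.0905)/xs,(w[2]-np.radians(-7.3))/.02]
        s=least_squares(f,v,x_scale=[.01,.01,.02,.01,.01,.01,.01,1,1,1,1],loss="soft_l1");v=s.x
    cov=np.linalg.inv(s.jac.T@s.jac);sd=np.sqrt(cov[3,3]+cov[4,4]-2*cov[3,4])
    print("lift",v[:2].round(4),"th",round(np.degrees(v[2]),2),"h",round(v[3],4),"ptr",round(v[4],4),"xb,yt",v[5:7].round(4),"shifts",v[7:].round(2))
    print("res px*4",[(m[0]+"st"[m[1]],round(float(r),1),round(float(m[7]),2)) for m,r in zip(ms,f(v))])
    print("platform-pointer mm %.2f +- %.2f"%((v[3]-v[4])*1e3,sd*1e3)); return v
V0=[.561,.0238,np.radians(-7.3),.1065,.1095,.0905,-.17,0,0,0,0]
E
python3 - <<'E'
from fit import *
import pickle
P=pickle.load(open("P.pkl","rb"))
for dh in(0,.003): V=list(V0);V[4]+=dh;fit(P,V)
fit(P,V0,xs=.02)
E
```

```text
lift [0.5612 0.0228] th -8.74 h 0.1019 ptr 0.1073 xb,yt [ 0.092  -0.1672] shifts [ 0.04 -0.38 -0.12  0.29]
res px*4 [('pys', 0.1, 0.11), ('pyt', -2.0, 0.22), ('pbs', -0.3, 0.15), ('pbt', -0.4, 0.18), ('pfs', -0.1, 0.17), ('pft', -0.8, 0.13), ('bys', 0.1, 0.1), ('byt', 1.3, 0.27), ('bbs', 0.2, 0.12), ('bbt', 0.7, 0.15), ('bft', 1.9, 0.19), ('rus', -0.1, 0.1), ('rut', 0.0, 0.18), ('rts', 0.1, 0.15), ('rtt', -0.1, 0.09)]
platform-pointer mm -5.37 +- 2.15
lift [0.5612 0.0228] th -8.74 h 0.1019 ptr 0.1073 xb,yt [ 0.092  -0.1672] shifts [ 0.04 -0.38 -0.11  0.29]
res px*4 [('pys', 0.1, 0.11), ('pyt', -2.0, 0.22), ('pbs', -0.3, 0.15), ('pbt', -0.4, 0.18), ('pfs', -0.1, 0.17), ('pft', -0.8, 0.13), ('bys', 0.1, 0.1), ('byt', 1.3, 0.26), ('bbs', 0.2, 0.12), ('bbt', 0.7, 0.15), ('bft', 1.9, 0.19), ('rus', -0.1, 0.1), ('rut', -0.0, 0.18), ('rts', 0.1, 0.15), ('rtt', -0.1, 0.09)]
platform-pointer mm -5.38 +- 2.15
lift [0.5612 0.0228] th -8.74 h 0.1019 ptr 0.107 xb,yt [ 0.0921 -0.1674] shifts [ 0.05 -0.39 -0.12  0.29]
res px*4 [('pys', 0.1, 0.1), ('pyt', -2.0, 0.22), ('pbs', -0.3, 0.15), ('pbt', -0.4, 0.17), ('pfs', -0.0, 0.17), ('pft', -0.9, 0.12), ('bys', 0.1, 0.1), ('byt', 1.3, 0.27), ('bbs', 0.2, 0.12), ('bbt', 0.7, 0.15), ('bft', 1.9, 0.19), ('rus', -0.1, 0.1), ('rut', 0.1, 0.18), ('rts', 0.1, 0.14), ('rtt', -0.1, 0.12)]
platform-pointer mm -5.15 +- 2.22
```

The fit is consistent, with residuals of 0.5 px or less: the platform is about 5 mm below the pointer, ±2 mm. I go back to the knob and wind about 105° more, then remeasure.

```bash
python3 -m handwheel '[-0.0502,0.086,0,0,0.3, -0.1004,0.172,0,0,0.3, -0.1506,0.258,0,0,0.3, -0.2008,0.344,0,0,0.3, -0.251,0.43,0,0,0.3]' >/dev/null
python3 -m handwheel '[-0.0502,0.086,0,0,0.3, -0.1004,0.172,0,0,0.3, -0.1506,0.258,0,0,0.3, -0.2008,0.344,0,0,0.3, -0.251,0.43,0,0,0.3]' >/dev/null
python3 -m handwheel '[-0.0502,0.086,0,0,0.3, -0.1004,0.172,0,0,0.3, -0.1506,0.258,0,0,0.3, -0.2008,0.344,0,0,0.3, -0.251,0.43,0,0,0.3]' >/dev/null
python3 -c "
from h import *
plan(.5258,.0785,.1722,-177.15)"
```

```text
t 21.77 grasp [0.5404 0.0813 0.2725] yaw -177.68 q6 -1.68 F [ 0.5 -1.   0.1] op 0.0556
units [ 0.0353 -0.0051  0.251 ] turn -0.003 rows>= 2.431476979942343
```

```bash
python3 -m handwheel '[0.034,-0.005,0.05,0,0.3, 0.034,-0.005,0.08,0,0.3, 0.034,-0.005,0.08,0,0.3]' >/dev/null
python3 -c "
from h import *
plan(.5258,.0785,.1722,-177.15)"
```

```text
t 22.02 grasp [0.5259 0.0771 0.2381] yaw -177.64 q6 -1.69 F [-0.1 -0.6  0.3] op 0.0558
units [-0.0017  0.0037  0.1648] turn -0.0027 rows>= 1.581558160577755
```

```bash
python3 -m handwheel '[-0.0017,0.0037,0.07,-0.0027,0.3, -0.0017,0.0037,0.13,-0.0027,0.3, -0.0017,0.0037,0.1648,-0.0027,0.3, -0.0017,0.0037,0.1648,-0.0027,0.3]' 30 | sed -n '2p;4,5p'
python3 -m handwheel '[0,0,0,0,-1, 0,0,0,0,-1, 0,0,0,0,-1, 0,0,0,0,-1]' 30 | sed -n '2p;4,6p'
```

```text
ee_pos: [0.5264, 0.0773, 0.3275]
force: [-0.3, 0.3, -0.6]
opening: 0.0558
ee_pos: [0.527, 0.0773, 0.3308]
force: [-1.4, 1.2, 4.1]
opening: 0.0214
gripper_force: 29.9
```

```bash
python3 -m handwheel '[-0.0392,0.0163,0,0,-1, -0.0813,0.0218,0,0,-1, -0.1234,0.0163,0,0,-1, -0.1626,0,0,0,-1, -0.1962,-0.0258,0,0,-1]' | sed -n '2p;4,5p'
python3 -m handwheel '[-0.0258,-0.0336,0,0,-1, -0.0421,-0.0728,0,0,-1, -0.0421,-0.0728,0,0,-1]' | sed -n '2p;4,5p'
python3 -m handwheel '[0,0,0,0,0.3, 0,0,0,0,0.3, 0,0,0,0,0.3]' | sed -n '2p;4,5p'
python3 -m handwheel '[0,0,-0.08,0,0.3, 0,0,-0.17,0,0.3, 0,0,-0.25,0,0.3, 0,0,-0.28,0,0.3]' | sed -n '1,2p;4,5p'
```

```text
ee_pos: [0.6068, 0.0727, 0.331]
force: [1.0, 9.8, 6.4]
opening: 0.0213
ee_pos: [0.6259, 0.0409, 0.3312]
force: [9.7, 2.5, 6.6]
opening: 0.0215
ee_pos: [0.6239, 0.0424, 0.3287]
force: [0.0, 0.0, -0.6]
opening: 0.055
t: 23.93
ee_pos: [0.6243, 0.0428, 0.4459]
force: [0.7, 0.1, 0.9]
opening: 0.0553
```

```bash
python3 -m handwheel '[0.092,0,0,0,0.3, 0.184,0,0,0,0.3, 0.276,0,0,0,0.3, 0.368,0,0,0,0.3, 0.46,0,0,0,0.3]' | sed -n '2p'
python3 -m handwheel '[0.04,-0.092,0,0,0.3, 0.08,-0.184,0,0,0.3, 0.12,-0.276,0,0,0.3, 0.16,-0.368,0,0,0.3, 0.2,-0.46,0,0,0.3]' | sed -n '2p'
python3 -m handwheel '[0.04,-0.092,0,0,0.3, 0.08,-0.184,0,0,0.3, 0.12,-0.276,0,0,0.3, 0.16,-0.368,0,0,0.3, 0.2,-0.46,0,0,0.3]' | sed -n '2p'
python3 -m handwheel '[0.04,-0.092,0,0,0.3, 0.08,-0.184,0,0,0.3, 0.08,-0.23,0,0,0.3, 0.08,-0.23,0,0,0.3]' | sed -n '1,2p'
cat > look.py <<'E'
from fit import *
import pickle,sys
P=[]
for n in("side","top"):
    g=[robot.get_image(n) for _ in range(6)];q=dict(g[0]);q["image"]=np.mean([x["image"].astype(float) for x in g],0);P.append(q)
pickle.dump(P,open(sys.argv[1],"wb"))
for z in(.107,.112):
    V=list(V0);V[2]=np.radians(-8);V[3]=z;V[4]=.1085;fit(P,V)
E
python3 look.py P2.pkl
```

```text
ee_pos: [0.4389, 0.0341, 0.4417]
ee_pos: [0.3684, -0.1548, 0.4431]
ee_pos: [0.2973, -0.3427, 0.4439]
t: 25.52
ee_pos: [0.2698, -0.4375, 0.4433]
lift [0.5612 0.0227] th -8.72 h 0.1067 ptr 0.1073 xb,yt [ 0.0919 -0.1673] shifts [ 0.02 -0.36 -0.08  0.29]
res px*4 [('pys', -0.0, 0.12), ('pyt', -2.2, 0.23), ('pbs', -0.3, 0.08), ('pbt', -0.5, 0.19), ('pfs', -0.2, 0.2), ('pft', -1.1, 0.23), ('bys', 0.2, 0.09), ('byt', 1.4, 0.2), ('bbs', 0.2, 0.12), ('bbt', 0.6, 0.15), ('bft', 1.8, 0.21), ('rus', -0.1, 0.1), ('rut', -0.0, 0.18), ('rts', 0.1, 0.14), ('rtt', -0.1, 0.21)]
platform-pointer mm -0.63 +- 2.20
lift [0.5612 0.0228] th -8.72 h 0.1067 ptr 0.1075 xb,yt [ 0.0918 -0.1671] shifts [ 0.03 -0.37 -0.09  0.28]
res px*4 [('pys', -0.1, 0.12), ('pyt', -2.1, 0.23), ('pbs', -0.3, 0.07), ('pbt', -0.5, 0.19), ('pfs', -0.2, 0.2), ('pft', -1.0, 0.23), ('bys', 0.2, 0.09), ('byt', 1.5, 0.2), ('bbs', 0.2, 0.11), ('bbt', 0.6, 0.15), ('bft', 1.8, 0.21), ('rus', -0.0, 0.1), ('rut', -0.0, 0.18), ('rts', 0.1, 0.14), ('rtt', -0.0, 0.1)]
platform-pointer mm -0.77 +- 2.21
```

The measured change (4.75 mm) matches the commanded one (4.67 mm). To check the absolute bias, I fit the initial pictures, where the platform is known to be at 80 ± 2 mm.

Run:
```python
from fit import *
import pickle
P2=pickle.load(open("P2.pkl","rb"));P1=pickle.load(open("P.pkl","rb"))
P=[]
for p,n in zip(P2,("s","t")):
    q=dict(p);q["image"]=cv2.resize(cv2.imread(f"pics/{n}.png"),(640,400),interpolation=cv2.INTER_AREA)[...,::-1].astype(float);P.append(q)
V=list(V0);V[2]=np.radians(-8);V[3]=.079;V[4]=.1085;v=fit(P,V)
# sensitivity: drop features / other channels, late picture
import fit as F
base=F.feats
for drop in(["py"],["pf"],["pb"],["by","bb","bf"],["rt"],["ru"]):
    F.feats=lambda:[f for f in base() if f[0] not in drop]
    print("DROP",drop)
    import io,contextlib
    for Q,h in((P,.079),(P2,.109)):
        V[3]=h
        b=io.StringIO()
        with contextlib.redirect_stdout(b):v=fit(Q,V)
        print("h %.4f ptr %.4f xb %.4f th %.2f"%(v[3],v[4],v[5],np.degrees(v[2])))
```

```text
lift [0.561  0.0225] th -8.62 h 0.075 ptr 0.107 xb,yt [ 0.092  -0.1681] shifts [-0.03 -0.31 -0.07  0.25]
res px*4 [('pys', 0.2, 0.1), ('pyt', -2.5, 0.19), ('pbs', -0.6, 0.09), ('pbt', -0.3, 0.2), ('pfs', -0.0, 0.17), ('pft', -1.2, 0.23), ('bys', 0.1, 0.1), ('byt', 0.9, 0.22), ('bbs', 0.2, 0.14), ('bbt', 0.6, 0.19), ('bft', 1.9, 0.2), ('rus', -0.3, 0.12), ('rut', 0.2, 0.21), ('rts', 0.3, 0.16), ('rtt', -0.2, 0.28)]
platform-pointer mm -32.03 +- 2.18
DROP ['py']
h 0.0745 ptr 0.1079 xb 0.0915 th -8.50
h 0.1073 ptr 0.1086 xb 0.0915 th -8.81
DROP ['pf']
h 0.0745 ptr 0.1067 xb 0.0922 th -8.56
h 0.1063 ptr 0.1067 xb 0.0923 th -8.69
DROP ['pb']
h 0.0745 ptr 0.1061 xb 0.0917 th -8.17
h 0.1059 ptr 0.1064 xb 0.0914 th -8.25
DROP ['by', 'bb', 'bf']
h 0.0809 ptr 0.1111 xb 0.0924 th -8.35
h 0.1125 ptr 0.1111 xb 0.0925 th -8.44
DROP ['rt']Traceback (most recent call last):
  File "<stdin>", line 18, in <module>
  File "fit.py", line 46, in fit
    cov=np.linalg.inv(s.jac.T@s.jac);sd=np.sqrt(cov[3,3]+cov[4,4]-2*cov[3,4])
    ainv = _umath_linalg.inv(a, signature=signature)
    raise LinAlgError("Singular matrix")
numpy.linalg.LinAlgError: Singular matrix
```

Dropping the base edges (shadow-contaminated) makes the start height plausible at 80.9 mm, but then the platform-to-pointer difference becomes +1.4 mm instead of -0.7 mm. Vision alone is good to about ±1.5 mm. I settle it by feel: the same open fingertip lightly touches the blade top and then the platform top. I turn and raise the arm first.

```bash
python3 -m handwheel '[0,0,-0.05,0.039,0.5, 0,0,-0.1,0.078,0.5, 0,0,-0.15,0.117,0.5, 0,0,-0.15,0.156,0.5, 0,0,-0.15,0.195,0.5]' >/dev/null
python3 -m handwheel '[0,0,0,0.039,0.5, 0,0,0,0.078,0.5, 0,0,0,0.117,0.5, 0,0,0,0.156,0.5, 0,0,0,0.195,0.5]' >/dev/null
python3 -m handwheel '[0,0,0,0.039,0.5, 0,0,0,0.078,0.5, 0,0,0,0.117,0.5, 0,0,0,0.156,0.5, 0,0,0,0.174,0.5]' >/dev/null
python3 - <<'E'
from h import *
th=np.radians(-8.5)
def L(a,b):
    return .561+np.cos(th)*a-np.sin(th)*b,.0232+np.sin(th)*a+np.cos(th)*b
for a in(.088,.06):
    x,y=L(a+.039,-.147); print("tool",x,y); plan(x,y,.34,81.5)
p=robot.get_image("top");print([(atz(p,d["position"],.12),d["confidence"]) for d in robot.mark_of(p,"jug")])
print("cup",[(atz(p,d["position"],0),d["confidence"]) for d in robot.mark_of(p,"cup")])
p=robot.get_image("side")
print([(atz(p,d["position"],.111),d["confidence"]) for d in robot.mark_of(p,"jug")])
save(p,"v10.png",(270,80,430,200),5)
E
```

```text
tool 0.6648770312109108 -0.14095712712766234
t 27.37 grasp [ 0.2714 -0.4345  0.3492] yaw 80.83 q6 -1.08 F [ 0.3 -0.3 -0.1] op 0.0641
units [0.8813 0.8543 0.0145] turn -0.0037 rows>= 11.774611297345512
tool 0.637184587036777 -0.13681846361603323
t 27.37 grasp [ 0.2714 -0.4345  0.3492] yaw 80.83 q6 -1.08 F [ 0.3 -0.3 -0.1] op 0.0641
units [0.8805 0.7843 0.015 ] turn -0.0037 rows>= 11.31181424989727
[(array([ 0.53103978, -0.18651655,  0.12      ]), 0.9), (array([ 0.71443376, -0.3487859 ,  0.12      ]), 0.83), (array([ 0.35594916, -0.10145946,  0.12      ]), 0.75), (array([ 0.33455486, -0.27145854,  0.12      ]), 0.71), (array([ 0.44474459, -0.39484916,  0.12      ]), 0.6)]
cup [(array([ 0.66837695, -0.18416982,  0.        ]), 0.57)]
[(array([ 0.30278469, -0.20512008,  0.111     ]), 0.96), (array([ 0.32619566, -0.03685871,  0.111     ]), 0.77), (array([ 0.68273567, -0.28596719,  0.111     ]), 0.74), (array([ 0.54996966, -0.18725082,  0.111     ]), 0.6)]
```

```bash
python3 - <<'E'
from h import *
th=np.radians(-8.5);C=np.array([.561,.0232])
def L(a,b): return C[0]+np.cos(th)*a-np.sin(th)*b,C[1]+np.sin(th)*a+np.cos(th)*b
p=robot.get_image("side")
M=np.array([[np.cos(th),np.sin(th)],[-np.sin(th),np.cos(th)]])
for q in((368,170),(345.7,151.7),(330.3,153.6)): print("jug/plate corner in lift",M@(atz(p,q,.105)[:2]-C))
for a in(.139,.116): x,y=L(a,-.142); print(x,y);plan(x,y,.34,81.5)
E
python3 -m handwheel '[0.07,0.07,0,-0.0037,1, 0.14,0.14,0,-0.0037,1, 0.21,0.21,0,-0.0037,1, 0.28,0.28,0,-0.0037,1, 0.35,0.35,0,-0.0037,1]' | sed -n '1,2p;4,5p'
```

```text
jug/plate corner in lift [-0.03791782 -0.16541263]
jug/plate corner in lift [ 0.05181359 -0.16270256]
jug/plate corner in lift [ 0.07319636 -0.12471219]
0.6774842686269018 -0.13778576074440807
t 27.67 grasp [ 0.2714 -0.4346  0.3492] yaw 81.28 q6 -1.09 F [-0.1  0.  -0.4] op 0.0641
units [0.8874 0.8911 0.0143] turn -0.0012 rows>= 12.064019465957431
0.6547369037695777 -0.13438614428842702
t 27.67 grasp [ 0.2714 -0.4346  0.3492] yaw 81.28 q6 -1.09 F [-0.1  0.  -0.4] op 0.0641
units [0.8871 0.8336 0.0146] turn -0.0012 rows>= 11.678197591197387
t: 28.08
ee_pos: [0.4324, -0.3162, 0.5029]
force: [0.0, -0.5, -0.2]
opening: 0.0853
```

```bash
python3 -m handwheel '[0.07,0.07,0,0,1, 0.14,0.14,0,0,1, 0.21,0.21,0,0,1, 0.28,0.28,0,0,1, 0.35,0.35,0,0,1]' | sed -n '1,2p;4,5p'
python3 -m handwheel '[0.07,0.07,0,0,1, 0.14,0.14,0,0,1, 0.18,0.19,0,0,1, 0.18,0.19,0,0,1]' | sed -n '1,2p;4,5p'
python3 -c "
from h import *
plan(.6775,-.1378,.16,81.5);print(robot.read_state()['q'])"
```

```text
t: 28.5
ee_pos: [0.5909, -0.1973, 0.5015]
force: [0.7, -1.1, -0.0]
opening: 0.0856
t: 28.83
ee_pos: [0.6781, -0.1352, 0.4982]
force: [-0.2, -1.1, 0.5]
opening: 0.0852
t 28.83 grasp [ 0.6781 -0.1352  0.3432] yaw 82.18 q6 -0.23 F [-0.2 -1.1  0.5] op 0.0852
units [-0.0058  0.0033  0.458 ] turn 0.0038 rows>= 4.393829829093535
[-0.36536435  0.7082801   0.65064155 -0.00373504  1.79068335 -0.22969371]
```

```bash
python3 -m handwheel '[-0.0058,0.0033,0.1,0.0038,1, -0.0058,0.0033,0.2,0.0038,1, -0.0058,0.0033,0.3,0.0038,1, -0.0058,0.0033,0.4,0.0038,1, -0.0058,0.0033,0.49,0.0038,1]' | sed -n '1,2p;4p'
python3 -m handwheel '[0,0,0.01,0,1, 0,0,0.02,0,1, 0,0,0.02,0,1]' | sed -n '2p;4p'
python3 -c "
from h import *
plan(.6775,-.1378,.16,81.5)"
```

```text
t: 29.25
ee_pos: [0.6738, -0.1416, 0.3025]
force: [1.2, -0.2, -0.3]
ee_pos: [0.6748, -0.1417, 0.2986]
force: [0.1, 0.1, -0.2]
t 29.5 grasp [ 0.6748 -0.1417  0.1436] yaw 81.18 q6 -0.22 F [ 0.1  0.1 -0.2] op 0.0856
units [ 0.0106  0.0051 -0.0412] turn -0.0018 rows>= 0.41067911163103765
```

```bash
cat > ok <<'E'
#!/bin/bash
# print z and force z; succeed while force z < 2 N
awk '/ee_pos/{gsub(/[\],]/,"");z=$4} /^force/{gsub(/[\],]/,"");f=$4} END{print "z",z,"fz",f; exit !(f<2.0)}' o
E
chmod +x ok
python3 -m handwheel '[0,0.005,0.01,0,1, 0,0.005,0.025,0,1, 0,0.005,0.025,0,1]' >o; ./ok && python3 -m handwheel '[0,0,0.004,0,1, 0,0,0.004,0,1]' >o; ./ok &&
python3 -m handwheel '[0,0,0.004,0,1, 0,0,0.004,0,1]' >o; ./ok && python3 -m handwheel '[0,0,0.004,0,1, 0,0,0.004,0,1]' >o; ./ok && python3 -m handwheel '[0,0,0.004,0,1, 0,0,0.004,0,1]' >o; ./ok && python3 -m handwheel '[0,0,0.004,0,1, 0,0,0.004,0,1]' >o; ./ok && python3 -m handwheel '[0,0,0.004,0,1, 0,0,0.004,0,1]' >o; ./ok && python3 -m handwheel '[0,0,0.004,0,1, 0,0,0.004,0,1]' >o; ./ok && python3 -m handwheel '[0,0,0.004,0,1, 0,0,0.004,0,1]' >o; ./ok
```

```text
z 0.2868 fz 0.0
z 0.2853 fz 0.1
z 0.2835 fz 1.0
z 0.2817 fz -0.5
z 0.28 fz -0.3
z 0.2784 fz 0.1
z 0.2768 fz -0.8
z 0.2752 fz -0.2
z 0.2736 fz -0.3
```

```bash
python3 -m handwheel '[0,0,0.002,0,1, 0,0,0.002,0,1]' >o; ./ok && python3 -m handwheel '[0,0,0.002,0,1, 0,0,0.002,0,1]' >o; ./ok && python3 -m handwheel '[0,0,0.002,0,1, 0,0,0.002,0,1]' >o; ./ok && python3 -m handwheel '[0,0,0.002,0,1, 0,0,0.002,0,1]' >o; ./ok && python3 -m handwheel '[0,0,0.002,0,1, 0,0,0.002,0,1]' >o; ./ok && python3 -m handwheel '[0,0,0.002,0,1, 0,0,0.002,0,1]' >o; ./ok && python3 -m handwheel '[0,0,0.002,0,1, 0,0,0.002,0,1]' >o; ./ok && python3 -m handwheel '[0,0,0.002,0,1, 0,0,0.002,0,1]' >o; ./ok
cat o
```

```text
z 0.273 fz -0.0
z 0.2722 fz -0.4
z 0.2714 fz -0.3
z 0.2706 fz -0.7
z 0.2705 fz 2.8
z 0.2705 fz 2.8
z 0.2705 fz 2.8
z 0.2705 fz 2.8
t: 31.92
ee_pos: [0.6764, -0.1417, 0.2705]
tool_rot: [0.759, 0.651, -0.003, -0.001]
force: [-0.6, 0.1, 2.8]
opening: 0.0857
gripper_force: 1.5
```

Touch on the blade: TCP z = 0.2705 at 2.8 N. I lift off, shift 22 mm over the platform's front edge, and touch it the same way.

```bash
python3 -m handwheel '[0,0,-0.02,0,1, 0,0,-0.02,0,1, 0.005,-0.03,-0.02,0,1, 0.005,-0.056,-0.02,0,1, 0.005,-0.056,-0.02,0,1]' >o; ./ok && python3 -m handwheel '[0,0,0.008,0,1, 0,0,0.008,0,1]' >o; ./ok && python3 -m handwheel '[0,0,0.002,0,1, 0,0,0.002,0,1]' >o; ./ok && python3 -m handwheel '[0,0,0.002,0,1, 0,0,0.002,0,1]' >o; ./ok && python3 -m handwheel '[0,0,0.002,0,1, 0,0,0.002,0,1]' >o; ./ok && python3 -m handwheel '[0,0,0.002,0,1, 0,0,0.002,0,1]' >o; ./ok && python3 -m handwheel '[0,0,0.002,0,1, 0,0,0.002,0,1]' >o; ./ok && python3 -m handwheel '[0,0,0.002,0,1, 0,0,0.002,0,1]' >o; ./ok && python3 -m handwheel '[0,0,0.002,0,1, 0,0,0.002,0,1]' >o; ./ok && python3 -m handwheel '[0,0,0.002,0,1, 0,0,0.002,0,1]' >o; ./ok
cat o
```

```text
z 0.2784 fz -0.4
z 0.2744 fz -0.1
z 0.2737 fz -1.2
z 0.273 fz -0.1
z 0.2723 fz -1.2
z 0.2715 fz 0.0
z 0.2707 fz 0.3
z 0.2705 fz 4.1
z 0.2705 fz 4.1
z 0.2705 fz 4.1
t: 33.5
ee_pos: [0.6545, -0.1363, 0.2705]
tool_rot: [0.759, 0.651, -0.003, -0.001]
force: [-1.1, -0.1, 4.1]
opening: 0.0854
gripper_force: 1.8
```

The platform touches at TCP z = 0.2705 as well, the same height as the blade to within about 0.2 mm, and vision agrees. I withdraw upwards and check the final scene.

```bash
python3 -m handwheel '[0,0.005,-0.02,0,1, 0,0.01,-0.12,0,1, 0,0.01,-0.22,0,1, 0,0.01,-0.32,0,1, 0,0.01,-0.42,0,1]' | sed -n '1,2p;4p'
python3 -m handwheel '[0,0,-0.1,0,1, 0,0,-0.15,0,1, -0.09,-0.03,-0.15,0,1, -0.18,-0.06,-0.15,0,1, -0.27,-0.1,-0.15,0,1]' >/dev/null
python3 -m handwheel '[-0.08,-0.06,0,0,1, -0.16,-0.12,0,0,1, -0.24,-0.18,0,0,1, -0.32,-0.24,0,0,1, -0.4,-0.3,0,0,1]' | sed -n '1,2p;4p'
python3 -m handwheel '[-0.06,-0.08,0,0,1, -0.12,-0.16,0,0,1, -0.12,-0.24,0,0,1, -0.12,-0.32,0,0,1, -0.12,-0.36,0,0,1]' | sed -n '1,2p;4p'
python3 look.py P3.pkl
python3 - <<'E'
from h import *
save(robot.get_image("side"),"v10.png",(290,80,440,192),5.3)
E
```

```text
t: 33.92
ee_pos: [0.6593, -0.1364, 0.4407]
force: [0.1, -0.6, -0.4]
t: 34.75
ee_pos: [0.4592, -0.3776, 0.5007]
force: [-0.5, -0.8, 0.0]
t: 35.17
ee_pos: [0.3086, -0.4017, 0.5018]
force: [0.5, -0.6, -1.1]
lift [0.5612 0.0227] th -8.73 h 0.1067 ptr 0.1072 xb,yt [ 0.092  -0.1674] shifts [ 0.   -0.35 -0.07  0.29]
res px*4 [('pys', -0.0, 0.11), ('pyt', -2.3, 0.23), ('pbs', -0.3, 0.08), ('pbt', -0.5, 0.19), ('pfs', -0.1, 0.18), ('pft', -1.0, 0.18), ('bys', 0.2, 0.09), ('byt', 1.3, 0.2), ('bbs', 0.1, 0.1), ('bbt', 0.7, 0.14), ('bft', 1.8, 0.21), ('rus', -0.1, 0.1), ('rut', 0.0, 0.18), ('rts', 0.1, 0.14), ('rtt', -0.1, 0.28)]
platform-pointer mm -0.49 +- 2.19
lift [0.5613 0.0228] th -8.73 h 0.1067 ptr 0.1076 xb,yt [ 0.0918 -0.1671] shifts [ 0.04 -0.36 -0.09  0.28]
res px*4 [('pys', -0.0, 0.11), ('pyt', -2.1, 0.23), ('pbs', -0.3, 0.08), ('pbt', -0.5, 0.2), ('pfs', -0.1, 0.18), ('pft', -1.0, 0.18), ('bys', 0.2, 0.09), ('byt', 1.5, 0.2), ('bbs', 0.2, 0.1), ('bbt', 0.6, 0.14), ('bft', 1.8, 0.21), ('rus', -0.0, 0.1), ('rut', -0.0, 0.18), ('rts', 0.0, 0.15), ('rtt', -0.0, 0.07)]
platform-pointer mm -0.90 +- 2.20
```

View pics/v10.png

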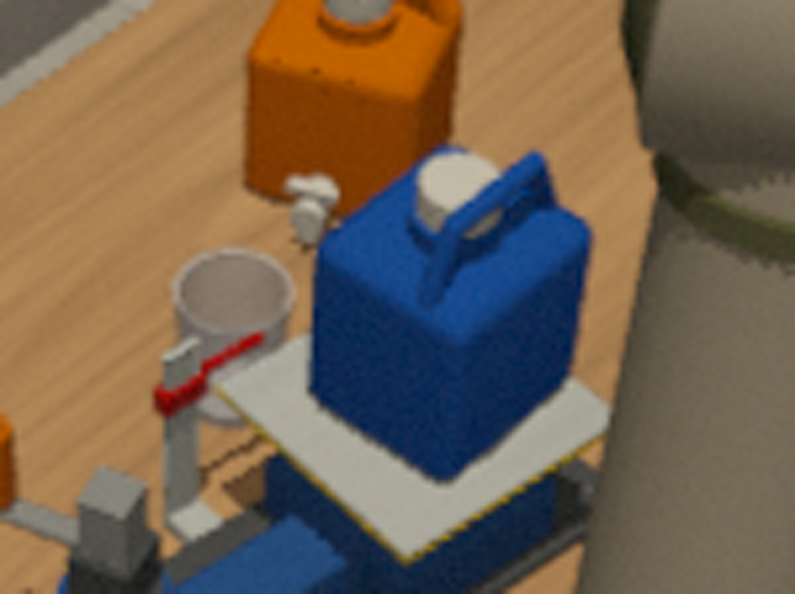

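The final crop shows the jug upright on the platform, the blade at (205,372)–(262,338) level with the platform edge, the cup in place, and the crank on its post at (110,530). The fit puts the pointer where it was at the start. I hand the job in.

```bash
python3 -c "
from bench import robot
print(robot.sign_off())"
```

```text
the job is handed in; nothing more can be done
None
```

The job is handed in: the crank is seated on the shaft and left there, and the platform was wound up until its top and the pointer blade touched at the same height, within about 0.2 mm; the jug stands on the platform, and I saw no change in the pointer or the cup.

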